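Feed a carton along the scan fence with a push stick

ROBOT

A 6-joint arm with a two-finger parallel gripper is mounted at the origin on a cart in front of the work surface, level with it; the furniture and walls round the work are solid. World frame = base frame: x ahead of the robot, y to its left, z up, the work surface at z = 0. Lengths are in m, angles in rad, forces in N, time in s.
With the tool pointing down it reaches from about 0.375 to 0.9 m from the base axis. Payload 3.1 kg.
Tool frame: the origin (TCP) lies midway between the tips of the shut fingers; the grasp point (between the pads) lies 19 mm behind it; z points along the fingers, y is the direction in which the jaws open and shut (so a half turn about z gives the same grasp; the last joint's range is limited). The gripper opens to 85 mm and grips with 20 to 120 N. Pads are 22 mm wide; open, the fingers measure 114 mm over their backs; the gripper's body (76 mm by 85 mm) begins 54 mm behind the grasp point. The pads swing forward as they close: fully open they stand 13 mm farther back than shut.
Start: joints at [-1.349, 0.527, 1.433, -0, 1.181, -0.178], TCP at [0.243, -0.576, 0.231] pointing down, gripper open.
Joint ranges: [-3.08, 3.08], [-0.75, 2.2], [0.22, 2.44], [-1.43, 4.57], [0, 2.65], [-2.85, 2.85]. Speed limits (rad/s): [2.79, 2.79, 3.14, 3.14, 3.14, 3.14].

INTERFACE

Orientations are given as a unit quaternion [x, y, z, w].
In Python, from station import manip gives the robot as it stands. The module is installed in compiled form; this text tells all that it offers.
- The arm moves only by the tool drive_tool, never from a script. Its argument "deltas" is one flat list of numbers, 4 for each row, row after row: the shift along the tool's x, y, z in cm, then the turn about the tool's z in degrees. A call has 1 to 12 rows; each row is the pose to reach, as a shift and turn from the pose measured when the call began, along the tool's axes at that moment; what a row does not reach only later rows make up. A row lasts 1/10 s, in which the tool goes at most 50 mm and 8.59 degrees, less where a joint would pass 70% of its speed; a pose out of reach is approached as far as the arm can. A call with a gripper value outside its range is refused whole. "hand" is the finger opening in cm, from 0 to 8.54, set as the call begins (left out, the last holds). The fingers move at their own pace and stop on an object; "squeeze" is the grip in N (left out, the last holds). Time passes only in rows, so rows that repeat a pose let the fingers close. It gives the time, the measured TCP pose, the force and the opening at its end, in the units of the state.
- manip.sense(): the state, without advancing time (a new reading comes with each control period).
- manip.snapshot(name): name is "side" or "top"; returns a dict with "frame" (420x560x3 uint8, red, green, blue), "depth" (420x560 float32, m along the optical axis (not along the pixel's ray), 0 where there is no reading), "fx", "fy", "cx", "cy" (pixels), "R" (3x3) and "t" (3): a world point X has camera coordinates R X + t. Camera axes: x right, y down, z forward; pixel columns grow to the right and rows downward; lengths in m; the calibration is good to about 2 mm. A picture is of the moment at which its call begins.
- manip.sign_off(): hands the job in, once; it reports no verdict.
The state is a dict: "t": time; "q": joint angles; "qd": joint speeds; "tau": joint torques, N m; "tcp_pos": TCP position; "tool_rot": TCP orientation; "force": force on the tool from outside, world axes, zero at the start; "ft_torque": the same for the moment, N m; "finger_gap": opening from 0.0 (shut) to 1.0 (fully open).
Only numpy, scipy, OpenCV 4.12 (cv2) and the standard library are available. Lean on these libraries where they do the work, as an engineer would, in place of code of your own. Each camera call takes 0.05 s, during which the arm holds its last target.

TASK

Use the wooden push stick with the orange handle to slide the flat carton up flush against the metal fence before the carton's front end reaches the yellow line, then feed it along the fence, through the grey-and-black scan arch, keeping it against the fence until it meets the red end stop. Push the carton only with the stick, never with the gripper. Then lay the stick back flat in its grey tray and leave the carton home; do not disturb the label roll, brown tape or yellow note block.

Things in the scene. Friction and masses are not known exactly. Their poses are not given: they have to be found in the camera images.
- guide: Fixed scan guide on the desk, within 0.12 rad of the world axes. Origin: at desk level under the point where the carton's centre belongs when home. Its +x points to the fence, the carton is fed along its -y, z up. White board 6 mm thick, x -85 to 75 mm, y -85 to 335 mm. All guide coordinates are in this frame.
- fence (a point): Aluminium fence: this point is on its face, guide x = 34, y = 135 mm, 21 mm above the desk. The flat face looks to guide -x; fence 18 mm thick, y -60 to 330 mm, top 36 mm above the desk.
- end_stop (a point): Red end stop: this point is the middle of its face, guide x = 0, y = -60 mm, 21 mm above the desk. The face looks to guide +y; top 36 mm above the desk.
- arch (a point): Scan arch: this point is in the opening, guide x = 0, y = -15 mm, 40 mm above the desk. The arch spans guide y -37 to 7 mm; grey posts at x -61 to -46 and 57 to 72 mm; black beam with underside 72 mm and top 98 mm above the desk.
- yellow_line (a point): Middle of the yellow line across the board, at guide y = 102 mm. The carton's front (guide -y) end reaches it when the carton's centre is at guide y = 162 mm.
- carton: Flat white, purple and pink carton, 120 mm (x) by 68 mm (y) by 34 mm tall, 0.17 to 0.35 kg, loose on the board. Origin: centre of its underside. It starts near the guide's +y end, long side within 0.12 rad of the fence, 12 to 26 mm short of touching it (at its middle). Home, its origin is at guide x = 0, y = 0 and its x axis lies along the guide's y.
- push_stick: Push stick, 0.09 kg: plywood bar 16 mm tall, 24 mm wide, x -60 to 100 mm, with upright orange handle (40 mm in x, 22 mm in y, 16 to 66 mm above the underside). Origin: underside, below the handle's middle. x points to the notched end. It starts flat in the tray, handle up.
- stick_notch (a point): Inner vertex of the stick's bird's-mouth notch (stick x = 100 mm, 8 mm above its underside). Two prongs, 8 mm thick and 16 mm tall, spread at +45 and -45 degrees from the stick's x; their inner faces meet here at a right angle and are 24 mm long, so the notch fits a carton corner. Prong ends are centred at stick x = 114, y = +-20 mm.
- stick_tray: Fixed shallow grey tray on the desk, 252 mm (x) by 88 mm (y), 11 mm high, walls 4 mm, floor 4 mm thick. Origin: centre of its underside. The stick starts with its origin at about tray x = -25 mm, y = 0 and its x axis along the tray's x.
- label_roll: White roll of labels lying flat, diameter 72 mm, 30 mm high; bystander. Origin: centre of underside.
- tape: Roll of brown packing tape, about 94 mm across, 48 mm high; bystander. Origin: centre of underside.
- note: Yellow sticky-note block, 76 x 76 x 22 mm, on the robot's side of the guide; bystander. Origin: centre of underside.
Mind the look-alikes: they are no part of the job. Several things look just like the push_stick: the one meant starts nearest to the robot's base.

How it is judged:
On the way, in this order (a step that is already met when the one before it is completed fails the run):
1. the carton lies flush against the fence, its front end still short of the yellow line (x of carton in the frame of guide above -0.004 m and angle between the x axis of carton and the y axis of guide, either way round below 0.06 rad and y of carton in the frame of guide above 0.16 m), for 0.1 s.
2. the carton has been fed along the fence to the end stop (x of carton in the frame of guide above -0.004 m and angle between the x axis of carton and the y axis of guide, either way round below 0.05 rad and y of carton in the frame of guide below 0.004 m), for 0.2 s.
At the end, for the whole second after the job is handed in: The carton is at rest flat on the board, within 5 mm of the fence and of the end stop and within 0.05 rad of parallel to the fence; the push stick lies flat inside its tray, handle up, at rest (x of carton in the frame of guide above -0.005 m and angle between the x axis of carton and the y axis of guide, either way round below 0.05 rad and y of carton in the frame of guide below 0.005 m and angle between each of carton, push_stick's own z axis and vertical below 0.05 rad and linear speed of each of carton, push_stick below 0.02 m/s and z of push_stick in the frame of stick_tray between 0.001 and 0.008 m and y of push_stick in the frame of stick_tray between -0.03 and 0.03 m and x of push_stick in the frame of stick_tray between -0.08 and 0.08 m); the robot touches nothing.
It fails at once if with its front end past the yellow line, the carton comes more than 6 mm off the fence or turns more than 0.08 rad from it (y of carton in the frame of guide below 0.158 m and (x of carton in the frame of guide below -0.006 m or angle between the x axis of carton and the y axis of guide, either way round above 0.08 rad)).
It fails at once if the robot itself touches the carton (contact force between any of the fingers, the arm and carton above 0.3 N).
It fails at once if a bystander (label roll, tape, note block) is moved more than 20 mm (distance of any of label_roll, tape, note from where it was at the start of the episode above 0.02 m).
It also fails if it takes over 64 s, if anything falls off the work surface, if the arm or the gripper's body presses on something with over 40 N, if the wrist force passes 120 N, or if a joint passes its speed limit or range.

## Working session

There is one attempt and no reset: what is moved stays moved. The work goes in short steps, Python scripts to look and compute and a tool call to move; the robot and the scene stay as the last step left them, time stands still between calls to the robot, and variables do not carry over. Pictures are saved under pics/ and viewed, and the job is handed in when it is done.

Besides the shell and the picture viewer there is one more tool, called after "Emit:" as name(argument=value, ...) on one line, values as JSON. drive_tool: Moves the arm, as the interface text tells. Its arguments: {"type":"object","properties":{"deltas":{"type":"array"},"hand":{"type":"number"},"squeeze":{"type":"number"}},"required":["deltas"]}

```bash
mkdir -p pics
cat > h.py <<'E'
import numpy as np, cv2
from station import manip
def snap(n,save=None):
    s=manip.snapshot(n)
    if save: cv2.imwrite('pics/'+save+'.png',s['frame'][:,:,::-1])
    np.savez('last_%s.npz'%n,**s)
    return s
def pts(s):
    h,w=s['depth'].shape
    u,v=np.meshgrid(np.arange(w),np.arange(h))
    d=s['depth']
    P=np.stack([(u-s['cx'])/s['fx']*d,(v-s['cy'])/s['fy']*d,d],-1)
    return (P-s['t'])@s['R']
E
python3 - <<'E'
from h import *
print(manip.sense())
for n in('top','side'):
    s=snap(n,n+'0'); print(n,s['fx'],s['fy'],s['cx'],s['cy'],s['R'],s['t'])
E
```

```text
{'t': 0.0, 'q': array([-1.34948341e+00,  5.28496209e-01,  1.43393076e+00,  2.28402816e-05,
        1.18140366e+00, -1.78518503e-01]), 'qd': array([ 0.00016612,  0.0020261 ,  0.0002976 , -0.00043005, -0.00094805,
        0.00067318]), 'tau': array([ 4.95517979e-04, -4.42348087e+01, -1.78025740e+01, -2.37728100e-04,
        8.28652323e-03, -2.99905764e-06]), 'tcp_pos': array([ 0.2431483 , -0.57496814,  0.23030612]), 'tool_rot': array([ 9.80083570e-01,  1.98582336e-01, -1.33835049e-05, -1.11896080e-03]), 'force': array([-0.35463425,  0.25787213,  0.37078122]), 'ft_torque': array([ 0.00757835, -0.01704503, -0.03017615]), 'finger_gap': 0.9980218072537238}
top 472.8663107369774 472.8663107369774 275.68909510954757 211.64237026978515 [[-0.37319803 -0.92769459  0.01029466]
 [-0.82202529  0.32550373 -0.46724912]
 [ 0.43011353 -0.18283892 -0.88406576]] [0.23358366 0.49072358 1.48213767]
side 412.3190596674685 412.3190596674685 284.0819596235025 209.88982837739277 [[-0.91873003 -0.39441527  0.01928008]
 [-0.26820049  0.58740722 -0.76355829]
 [ 0.28983379 -0.70667486 -0.64545102]] [0.55704561 0.20903442 1.04620624]
```

View pics/top0.png

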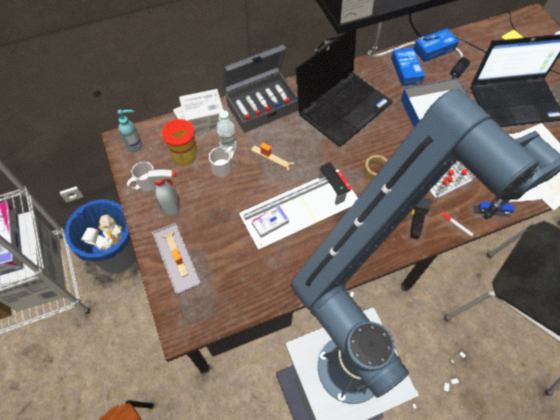

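View pics/side0.png

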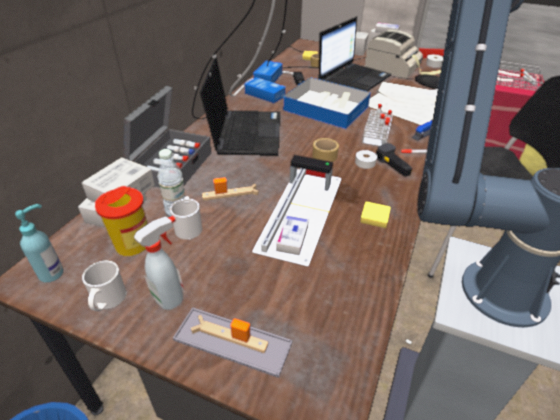

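Candidate sticks: one at top (176,255) / side (235,332) in the grey tray, and one at top (270,155) / side (230,188), loose on the desk. The tray one fits the description (it lies in the tray). I'll check the distances and an enlarged crop.

Run:
```python
from h import *
for n,(u0,v0,u1,v1),o in(('top',(140,210,220,310),'c1'),('top',(225,130,365,260),'c2'),('side',(165,300,305,380),'c3'),('side',(245,145,345,270),'c4')):
    s=np.load('last_%s.npz'%n); f=s['frame'][v0:v1,u0:u1,::-1]
    k=min(700/f.shape[1],560/f.shape[0]); cv2.imwrite('pics/%s.png'%o,cv2.resize(f,None,fx=k,fy=k,interpolation=cv2.INTER_CUBIC)); print(o,k)
s=dict(np.load('last_top.npz'));P=pts(s)
for name,u,v in (('tray stick',178,256),('other',265,150),('carton',268,220)): print(name,P[v,u],np.linalg.norm(P[v,u][:2]))
s=dict(np.load('last_side.npz'));P=pts(s)
for name,u,v in (('tray stick',240,324),('other',220,182),('carton',293,232),('note',376,212),('roll',366,156),('tape',325,142)): print(name,P[v,u],np.linalg.norm(P[v,u][:2]))
```

```text
c1 5.6
c2 4.3076923076923075
c3 5.0
c4 4.48
tray stick [0.53176182 0.3900429  0.06963967] 0.6594725875512679
other [ 0.83512863 -0.03970528  0.05542328] 0.8360719718778008
carton [0.56055258 0.05613757 0.03970642] 0.5633565644185047
tray stick [0.54025492 0.39538505 0.06982391] 0.6694809339240376
other [ 0.84078452 -0.03947095  0.06130568] 0.8417105037805348
carton [0.55722996 0.05346039 0.03875698] 0.5597885691147573
note [ 0.36816894 -0.14374293  0.02556436] 0.3952346075010199
roll [ 0.47479593 -0.43617488  0.02416725] 0.6447322669040223
tape [ 0.63636046 -0.45364236  0.03138974] 0.7815024169444533
```

View pics/c1.png

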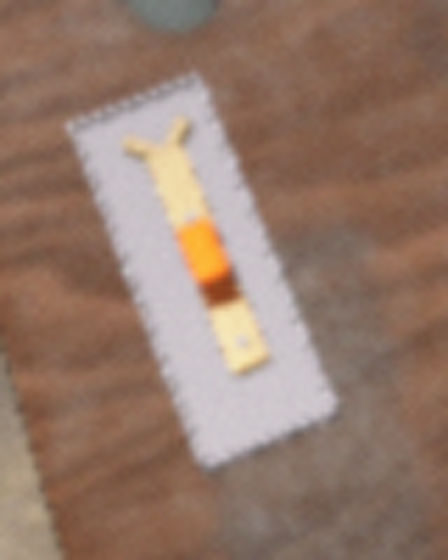

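View pics/c2.png

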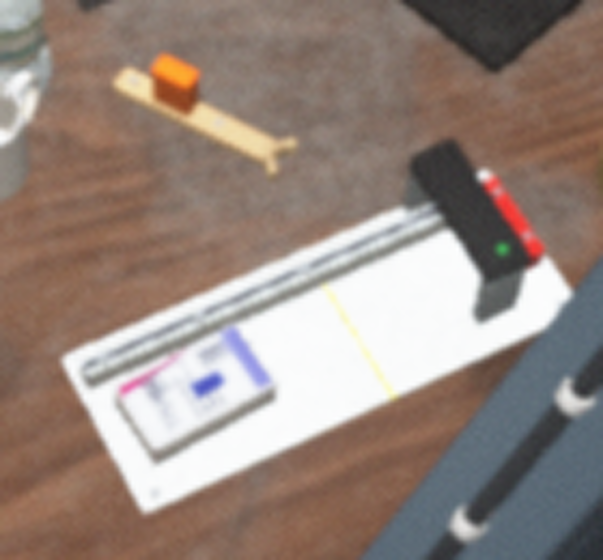

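View pics/c3.png

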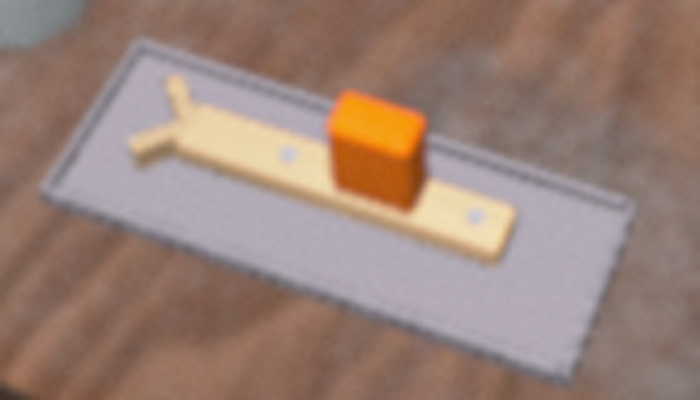

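View pics/c4.png

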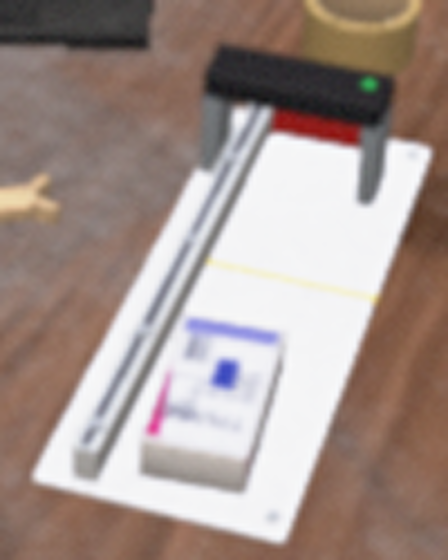

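The tray stick is 0.66 m from the base and the loose one 0.84 m, so the tray stick is the one meant. Next I fit all poses by reprojecting corner points in both cameras.

```bash
cat > fit.py <<'E'
from h import *
from scipy.optimize import least_squares
def unc(px,k,o): return (np.array(px)+.5)/k-.5+np.array(o)
def proj(s,X):
    c=X@s['R'].T+s['t']; return np.stack([c[:,0]/c[:,2]*s['fx']+s['cx'],c[:,1]/c[:,2]*s['fy']+s['cy']],-1)
def fit(obs,x0,z=0.):
    # obs: list of (cam, model pts Nx3, px Nx2)
    def tw(p,m):
        c,si=np.cos(p[2]),np.sin(p[2]); return np.c_[m[:,0]*c-m[:,1]*si+p[0],m[:,0]*si+m[:,1]*c+p[1],m[:,2]+z]
    f=lambda p:np.concatenate([(proj(s,tw(p,np.array(m,float)))-np.array(u)).ravel() for s,m,u in obs])
    r=least_squares(f,x0,loss='soft_l1'); return r.x,f(r.x).reshape(-1,2)
E
python3 - <<'E'
from fit import *
T=dict(np.load('last_top.npz'));S=dict(np.load('last_side.npz'))
k1,k2,k3,k4=5.6,4.3076923,5.0,4.48
o1,o2,o3,o4=(140,210),(225,130),(165,300),(245,145)
np.set_printoptions(precision=4,suppress=True)
# guide
mt=[(75,335,6),(-85,335,6),(-85,-85,6),(34,102,6),(-85,102,6)]
ut=unc([(63,358),(147,513),(573,293),(327,285),(394,398)],k2,o2)
ms=[(75,335,6),(-85,335,6),(-85,-85,6),(-85,102,6)]
us=unc([(33,480),(285,543),(430,148),(378,298)],k4,o4)
for obs in ([(T,np.array(mt)/1e3,ut)],[(S,np.array(ms)/1e3,us)],[(T,np.array(mt)/1e3,ut),(S,np.array(ms)/1e3,us)]):
    g,r=fit(obs,[.55,-.2,0]); print('guide',g,'\n',r.ravel())
# tray
mt=[(126,44,11),(126,-44,11),(-126,-44,11),(-126,44,11)]
ut=unc([(68,124),(198,74),(338,408),(206,467)],k1,o1)
us=unc([(42,195),(140,40),(635,205),(572,380)],k3,o3)
for t in ('a','b'):
    # +x toward notch end (world +x?)
    for obs in ([(T,np.array(mt)/1e3,ut)],[(S,np.array(mt)/1e3,us)],[(T,np.array(mt)/1e3,ut),(S,np.array(mt)/1e3,us)]):
        g,r=fit(obs,[.55,.39,0.1]); print('tray',g,'\n',r.ravel())
    break
E
```

```text
guide [ 0.6071 -0.2024  0.1187] 
 [-0.4842  0.4428  0.4366 -0.0898  1.4069  1.4818 -0.9636 -0.3523 -0.0995
 -1.5494]
guide [ 0.5996 -0.2014  0.0963] 
 [ 0.1437 -0.2437  0.2586 -0.2821  0.1262  0.2821 -0.6854  0.5519]
guide [ 0.6015 -0.2023  0.101 ] 
 [-0.3931  0.2938 -0.1871  0.096   1.9241  3.1861 -0.509   0.4302 -0.1165
 -0.4797  0.1546 -0.4435  0.3131 -0.6957 -0.4255 -0.0815 -1.0029  0.1673]
tray [0.5605 0.4012 0.0652] 
 [-0.1787 -0.0398 -0.0038 -0.5813  0.6661  0.1013 -0.4087  0.3745]
tray [0.5579 0.4029 0.0613] 
 [-0.4967 -0.3131 -0.3374 -0.0012  1.1103 -0.137   0.0064  0.2315]
tray [0.5587 0.4024 0.0619] 
 [-0.2592  0.4296 -0.0437 -0.0561  0.4075  0.7997 -0.7185  1.0127 -0.6509
 -0.5948 -0.5129 -0.2547  0.8863 -0.4862 -0.1986 -0.1621]
```

Run:
```python
from fit import *
np.set_printoptions(precision=4,suppress=True)
for n in('top','side'):
    s=dict(np.load('last_%s.npz'%n)); P=pts(s); F=s['frame'].astype(int)
    R,G,B=F[...,0],F[...,1],F[...,2]
    org=(R>180)&(G>60)&(G<160)&(B<70)&(P[...,2]>.055)&(P[...,2]<.09)&(np.abs(P[...,1]-.39)<.1)
    q=P[org]; print(n,'handle top',org.sum(),q.mean(0),q.min(0),q.max(0))
    h=cv2.minAreaRect(q[:,:2].astype(np.float32)*1000); print(h)
    bar=(R>150)&(G>110)&(B<R-40)&(P[...,2]>.005)&(P[...,2]<.035)&(np.abs(P[...,1]-.40)<.08)&(np.abs(P[...,0]-.56)<.14)
    q=P[bar]; print('bar',bar.sum(),np.median(q[:,2]),cv2.minAreaRect(q[:,:2].astype(np.float32)*1000))
    c=(P[...,2]>.033)&(P[...,2]<.046)&(np.abs(P[...,0]-.56)<.1)&(np.abs(P[...,1]-.06)<.12)&(R+G+B>350)&(P[...,0]<.61)
    q=P[c]; print('carton',c.sum(),q.mean(0),cv2.minAreaRect(q[:,:2].astype(np.float32)*1000))
    near=(P[...,2]>.1)&(np.abs(P[...,0]-.6)<.2)&(P[...,1]>.1)&(P[...,1]<.6)
    q=P[near]; print('tall',len(q), q.min(0) if len(q) else 0,q.max(0) if len(q) else 0)
```

```text
top handle top 11 [0.5262 0.3917 0.0679] [0.5208 0.3861 0.0582] [0.5405 0.4008 0.0737]
((529.0233764648438, 389.6783447265625), (11.583391189575195, 20.675119400024414), 46.83119201660156)
bar 229 0.019231688690483893 ((583.6607055664062, 419.2414245605469), (210.75009155273438, 90.885009765625), 7.897012710571289)
carton 569 [0.5619 0.052  0.0401] ((571.2312622070312, 57.090301513671875), (93.26579284667969, 135.6759490966797), 7.943631649017334)
tall 636 [0.723  0.3086 0.1002] [0.7781 0.398  0.2482]
side handle top 172 [0.5387 0.398  0.068 ] [0.5209 0.3855 0.0551] [0.5602 0.4067 0.0734]
((540.2474975585938, 395.7356872558594), (39.10382843017578, 20.745616912841797), 3.705659866333008)
bar 735 0.019802276969470494 ((571.283203125, 385.27703857421875), (178.5977783203125, 54.9354133605957), 6.714032173156738)
carton 807 [0.5608 0.0556 0.0409] ((572.774658203125, 55.20563507080078), (95.576904296875, 137.23989868164062), 9.311962127685547)
tall 1660 [0.7227 0.3067 0.1002] [0.7858 0.3969 0.2449]
```

Run:
```python
from fit import *
np.set_printoptions(precision=4,suppress=True)
T=dict(np.load('last_top.npz'));S=dict(np.load('last_side.npz'))
m=np.array([(20,-11,66),(-20,-11,66),(-20,11,66),(20,11,66),(-60,-12,16),(-60,12,16)])/1e3
us=unc([(345,90),(427,118),(415,155),(328,125),(515,205),(500,250)],5.,(165,300))
ut=unc([(210,218),(230,262),(200,285),(178,235),(268,352),(238,375)],5.6,(140,210))
for o in ([(S,m,us)],[(T,m,ut)],[(S,m,us),(T,m,ut)]):
    g,r=fit(o,[.54,.4,.06],.004); print(g,r.ravel())
```

```text
[0.5402 0.3951 0.0784] [-0.0308 -0.5234  0.743  -0.8463 -0.8394  0.1876 -0.8846  0.724   0.9678
 -0.0419  0.0824  0.2865]
[0.5402 0.3945 0.0924] [-0.2536 -0.5539  0.6339  1.4396 -0.1957  0.1266 -0.6756 -0.8547  1.0022
  0.6433 -0.2497 -0.4173]
[0.5402 0.3949 0.0815] [-0.0066 -0.5728  0.7876 -0.9436 -0.763   0.0961 -0.83    0.6819  1.0258
 -0.1881  0.175   0.1449 -0.288  -0.5284  0.4761  1.5205 -0.3809  0.1475
 -0.7362 -0.8884  0.7285  0.7817 -0.5541 -0.3439]
```

Emit:
drive_tool(deltas=[0,0,0,0], hand=8.5)

```text
t: 0.2
tcp_pos: [0.2431, -0.5747, 0.2299]
tool_rot: [0.98, 0.199, -0.0, -0.002]
force: [-0.1, 0.4, -0.5]
finger_gap: 0.996
```

Emit:
drive_tool(deltas=[2.0,-2.4,0,2,5.0,-6.0,0,4,8.0,-9.6,0,6,11.2,-13.4,0,8,14.4,-17.2,0,10,17.6,-21.0,0,12,20.8,-24.8,0,14,24.0,-28.6,0,16,27.2,-32.4,0,18,30.4,-36.2,0,18.6,33.6,-40.0,0,18.6,36.0,-43.0,0,18.6])

```text
t: 1.4
tcp_pos: [0.4074, -0.036, 0.2315]
tool_rot: [0.999, 0.038, -0.0, -0.002]
force: [0.2, -0.3, 0.1]
finger_gap: 0.995
```

Emit:
drive_tool(deltas=[1.5,-3.8,0,0,3.3,-8.4,0,0,5.1,-13.0,0,0,6.9,-17.6,0,0,8.7,-22.2,0,0,10.5,-26.8,0,0,12.3,-31.4,0,0,14.1,-36.0,0,0,15.6,-39.8,0,0,16.5,-42.0,2,0,16.5,-42.0,4,0,16.5,-42.0,4,0])

```text
t: 2.6
tcp_pos: [0.5375, 0.3952, 0.189]
tool_rot: [0.999, 0.039, -0.004, 0.0]
force: [-1.1, -0.4, -0.5]
finger_gap: 0.997
```

Run:
```python
from fit import *
np.set_printoptions(precision=4,suppress=True)
print(manip.sense()['tcp_pos'],manip.sense()['q'])
T=snap('top','top1');S=snap('side','side1')
for n,s,(u0,v0,u1,v1) in(('d1',T,(225,130,385,260)),('d2',S,(245,145,345,265)),('d3',S,(165,230,305,380))):
    f=s['frame'][v0:v1,u0:u1,::-1]
    k=min(780/f.shape[1],590/f.shape[0]);cv2.imwrite('pics/%s.png'%n,cv2.resize(f,None,fx=k,fy=k,interpolation=cv2.INTER_CUBIC)); print(n,k)
```

```text
[0.5375 0.3952 0.189 ] [0.4656 0.6325 1.3546 0.0033 1.1612 1.9574]
d1 4.538461538461538
d2 4.916666666666667
d3 3.933333333333333
```

View pics/d1.png

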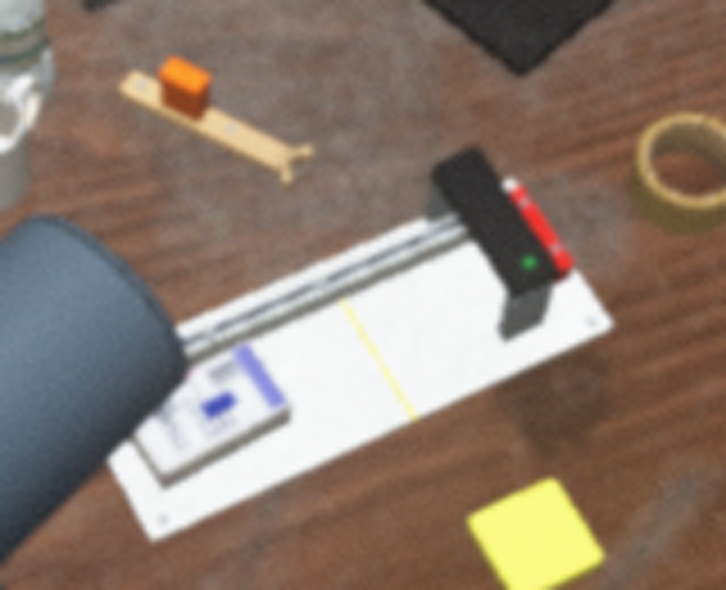

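View pics/d2.png

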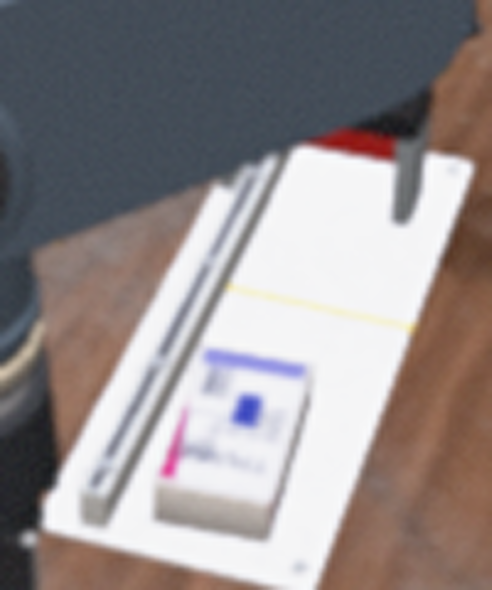

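View pics/d3.png

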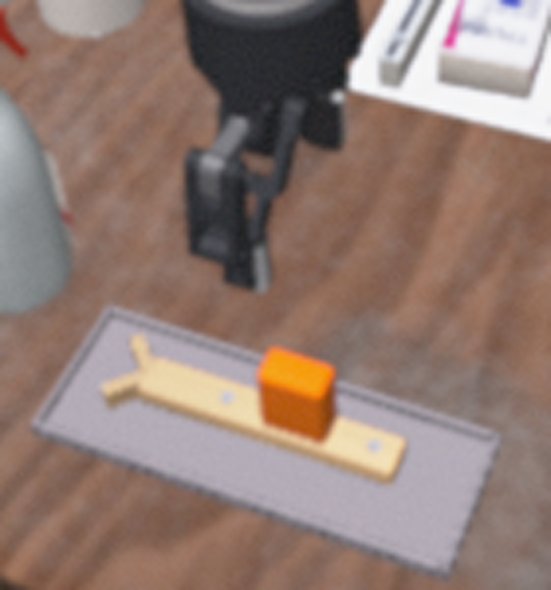

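```bash
cat > g.py <<'E'
from fit import *
np.set_printoptions(precision=4,suppress=True)
T=dict(np.load('last_top.npz'));S=dict(np.load('last_side.npz'))
kd1,kd2,c2,c4=4.53846,4.91667,4.3076923,4.48
O1,O2=(225,130),(245,145)
mt=np.array([(-85,-85,6),(-85,335,6),(-85,102,6),(75,335,6)])/1e3
ut=np.r_[unc([(613,325),(150,541),(416,418)],kd1,O1),unc([(63,358)],c2,O1)]
ms=np.array([(-85,-85,6),(-85,102,6),(34,102,6),(34,330,36),(34,330,6),(-85,335,6),(75,335,6),(34,330,36)])/1e3
us=np.r_[unc([(473,162),(414,328),(226,286),(110,493),(107,525)],kd2,O2),unc([(285,543),(33,480),(101,447)],c4,O2)]
for o in ([(T,mt,ut)],[(S,ms,us)],[(T,mt,ut),(S,ms,us)]):
    g,r=fit(o,[.6,-.2,.1]); print('guide',g,r.ravel())
m=np.array([(34,-60,34),(-34,-60,34),(-34,60,34),(34,60,34)])/1e3
mb=np.array([(34,60,0),(-34,60,0)])/1e3
oS=[(S,m,unc([(207,350),(310,368),(268,510),(157,488)],kd2,O2)),(S,np.r_[m,mb],unc([(188,322),(285,338),(245,466),(143,447),(143,472),(245,492)],c4,O2))]
oT=[(T,m,unc([(235,328),(272,388),(155,448),(118,395)],c2,O1)),(T,m[:2],unc([(247,343),(290,408)],kd1,O1))]
for o in (oT,oS,oT+oS):
    c,r=fit(o,[.56,.05,.1],.006)
    d=c[:2]-g[:2];ct,st=np.cos(g[2]),np.sin(g[2]); print('carton',c,'in guide',ct*d[0]+st*d[1],-st*d[0]+ct*d[1],c[2]-g[2],r.ravel())
E
python3 g.py
```

```text
guide [ 0.5998 -0.2026  0.0929] [ 0.0897  0.1551  0.6148 -0.1883 -0.3283  0.0664 -0.3357 -0.013 ]
guide [ 0.6001 -0.2044  0.0931] [ 0.0824 -0.0659 -0.4908 -0.2196  0.7571  0.2417 -0.2954  0.2067  0.4021
  1.4728  0.0389 -1.1338  0.1136 -1.169  -0.4771  0.6911]
guide [ 0.5999 -0.2036  0.0932] [ 0.3168  0.0439  0.8826 -0.2866 -0.0832 -0.0395 -0.0864 -0.0991  0.0666
  0.077  -0.5109 -0.0435  0.7183  0.4115 -0.3502  0.4309  0.3484  1.6976
  0.009  -0.8977  0.0514 -0.9459 -0.5319  0.9153]
carton [0.5575 0.0506 0.1743] in guide -0.018638653813128663 0.25696719558435754 0.08113078915683118 [-0.1507 -0.5321  1.4311 -0.1414 -0.3757  2.016  -1.6823 -0.5167 -0.015
  0.0404  0.6816  0.0376]
carton [0.5584 0.0519 0.1626] in guide -0.017541066943250586 0.2581887755214352 0.06944995785202097 [-0.6451 -0.3665  1.3985  0.0409  1.1123  0.0946 -1.0666 -0.1327 -0.5177
 -1.065   0.8234 -0.568   0.9233 -0.2044 -1.064  -0.6652 -1.136   2.5803
  0.3643  2.8177]
carton [0.5583 0.0514 0.1639] in guide -0.01773655563129341 0.2577156485409538 0.07077247781142491 [-0.2763 -0.5606  1.1357 -0.0788 -0.8609  1.8046 -1.9857 -0.8138 -0.1406
  0.0119  0.3862  0.1002 -0.5617 -0.4479  1.4834 -0.0623  1.2653 -0.0152
 -0.9166 -0.217  -0.4342 -1.1464  0.9083 -0.6712  1.0764 -0.3142 -0.914
 -0.7496 -0.9888  2.4956  0.5144  2.7075]
```

Emit:
drive_tool(deltas=[0.3,0,0,0,0.3,0,2,0,0.3,0,4,0,0.3,0,6,0,0.3,0,8,0,0.3,0,9,0,0.3,0,9,0,0.3,0,9,0])

```text
t: 3.5
tcp_pos: [0.5432, 0.3956, 0.1035]
tool_rot: [0.999, 0.038, -0.0, -0.002]
force: [-0.5, 0.2, -0.1]
finger_gap: 0.999
```

Run:
```python
from fit import *
s=manip.sense();print(s['tcp_pos'],s['tool_rot'])
S=snap('side','side2');T=snap('top','top2')
f=S['frame'][250:380,165:305,::-1];g=T['frame'][200:320,130:230,::-1]
cv2.imwrite('pics/e1.png',np.hstack([cv2.resize(f,(400,371),interpolation=2),cv2.resize(g,(310,371),interpolation=2)]))
```

```text
[0.54316945 0.39564053 0.10349321] [ 9.99280805e-01  3.78860895e-02 -1.19667308e-04 -1.58181482e-03]
```

View pics/e1.png

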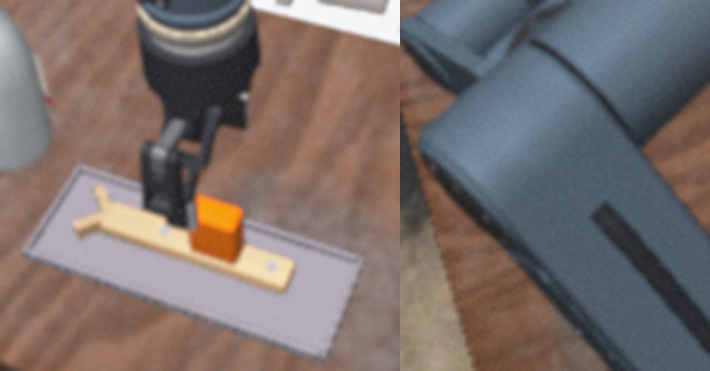

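Side view: the fingers hover behind and above the orange handle, in line with it. I'll descend and grip.

Emit:
drive_tool(deltas=[-0.3,0,0,0,-0.3,0,2,0,-0.3,0,4,0,-0.3,0,5.5,0,-0.3,0,6.8,0,-0.3,0,7.5,0,-0.3,0,7.5,0])

```text
t: 4.3
tcp_pos: [0.5398, 0.3957, 0.0278]
tool_rot: [0.999, 0.038, -0.001, -0.001]
force: [-0.7, -0.5, 0.3]
finger_gap: 0.997
```

Emit:
drive_tool(deltas=[0,0,0,0,0,0,0,0,0,0,0,0,0,0,0,0,0,0,0,0,0,0,0,0], hand=1.0, squeeze=50)

```text
t: 4.9
tcp_pos: [0.5402, 0.3959, 0.0285]
tool_rot: [0.999, 0.038, 0.0, -0.002]
force: [-0.0, -1.1, 3.2]
finger_gap: 0.253
```

Emit:
drive_tool(deltas=[0,0,-1,0,0,0,-3,0,0,0,-5,0,0,0,-7,0,0,0,-9,0,0,0,-10,0,0,0,-10,0])

```text
t: 5.6
tcp_pos: [0.5412, 0.3961, 0.1305]
tool_rot: [0.999, 0.038, 0.002, -0.002]
force: [0.3, -0.7, -1.6]
finger_gap: 0.253
```

Emit:
drive_tool(deltas=[-1,2,0,0,-3,6,0,0,-5,10,0,0,-7,14,0,-1,-9,18,0,-1,-11,22,0,-1,-13,26,0,-1,-14.5,29,0,-1,-16.0,32,0,-1,-17,34,0,-1,-17.4,35,0,-1,-17.4,35,0,-1])

```text
t: 6.8
tcp_pos: [0.3939, 0.0331, 0.1279]
tool_rot: [0.999, 0.045, 0.001, -0.003]
force: [-0.3, -0.5, -0.7]
finger_gap: 0.252
```

Run:
```python
from fit import *
s=manip.sense();print(s['tcp_pos'],s['tool_rot'],s['q'],s['force'])
S=snap('side','side3');T=snap('top','top3')
```

```text
[0.39394327 0.03313224 0.12788971] [ 0.99896148  0.04547626  0.00118185 -0.00254578] [-0.20501309  0.42669324  2.09343399  0.00949187  0.62045895  1.26707903] [-0.30087098 -0.45558211 -0.74027512]
```

View pics/side3.png

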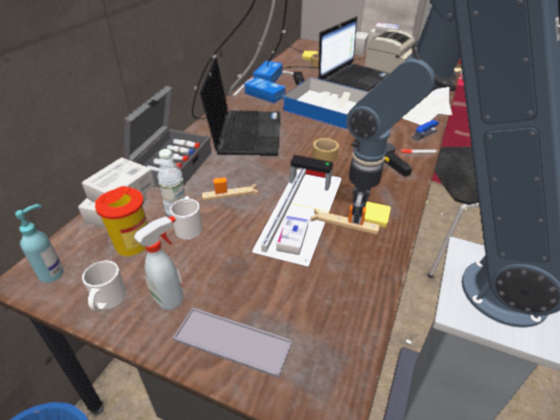

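View pics/top3.png

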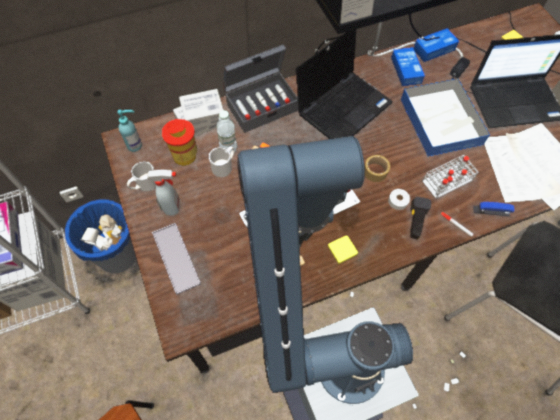

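The side view shows the stick level in the gripper at (345,220), pointing at the carton. I'll check how it sits in the grip.

Run:
```python
from fit import *
S=dict(np.load('last_side.npz'))
f=S['frame'][190:250,300:400,::-1]
f=cv2.resize(f,(800,480),interpolation=2).copy()
# overlay predicted stick
s=manip.sense();p=s['tcp_pos'];psi=2*np.arctan2(.04548,.99896)
m=np.array([(-60,-12,16),(-60,12,16),(100,12,16),(100,-12,16),(-60,12,0),(114,20,16),(114,-20,16)])/1e3
X=np.c_[m[:,0]*np.cos(psi)-m[:,1]*np.sin(psi)+p[0],m[:,0]*np.sin(psi)+m[:,1]*np.cos(psi)+p[1],m[:,2]+p[2]-.0243]
for u in (proj(S,X)-[300,190]+.5)*8-.5: cv2.circle(f,tuple(int(round(x)) for x in u),4,(255,0,255),2)
cv2.imwrite('pics/f1.png',f); print(psi)
```

```text
0.09099186412020441
```

View pics/f1.png

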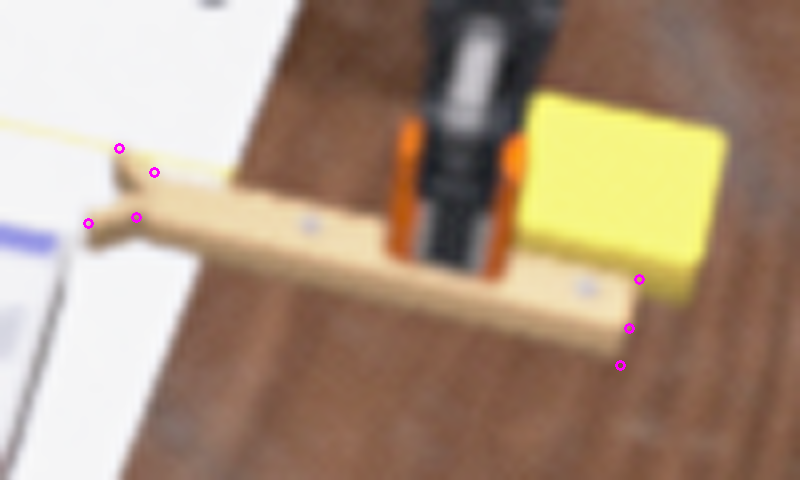

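Emit:
drive_tool(deltas=[0,0,1,0,0,0,3,0,0,0,5,0,0,0,7,0,0,0,8.5,0,0,0,9.4,0,0,0,9.4,0,0,0,9.4,0])

```text
t: 7.7
tcp_pos: [0.3954, 0.0351, 0.0341]
tool_rot: [0.999, 0.047, 0.002, -0.003]
force: [0.4, 0.7, 0.2]
finger_gap: 0.254
```

```bash
cat > st.py <<'E'
from fit import *
np.set_printoptions(precision=4,suppress=True)
G=(0.5999,-0.2036,0.0932)
s=manip.sense();p=s['tcp_pos'];d=p[:2]-G[:2];c,si=np.cos(G[2]),np.sin(G[2])
q=s['tool_rot'];psi=2*np.arctan2(q[1],q[0])
gx,gy=c*d[0]+si*d[1],-si*d[0]+c*d[1]
fo=s['force'];fg=(c*fo[0]+si*fo[1],-si*fo[0]+c*fo[1],fo[2])
print('t',s['t'],'guide tcp',gx*1e3,gy*1e3,'z',p[2]*1e3,'stick yaw rel guide deg',np.degrees(psi-G[2]),'force guide',np.round(fg,1))
a=psi-G[2]; n=np.array([gx,gy])+.1*np.array([np.cos(a),np.sin(a)]); print('notch guide mm',n*1e3)
def mv(dx,dy): # guide mm -> tool cm
    return np.round([ (dx*np.cos(a)+dy*np.sin(a))/10,(dx*np.sin(a)-dy*np.cos(a))/10],2)
print('ux',mv(10,0),'uy',mv(0,10))
E
python3 - <<'E'
exec(open('st.py').read())
S=snap('side','side4')
f=S['frame'][160:260,250:400,::-1];cv2.imwrite('pics/g1.png',cv2.resize(f,(800,533),interpolation=2))
E
```

```text
t 7.7 guide tcp -181.44093700867543 256.70535564698696 z 34.147658301338424 stick yaw rel guide deg 0.0538583463645953 force guide [0.5 0.7 0.2]
notch guide mm [-81.441  256.7994]
ux [1. 0.] uy [ 0. -1.]
```

View pics/g1.png

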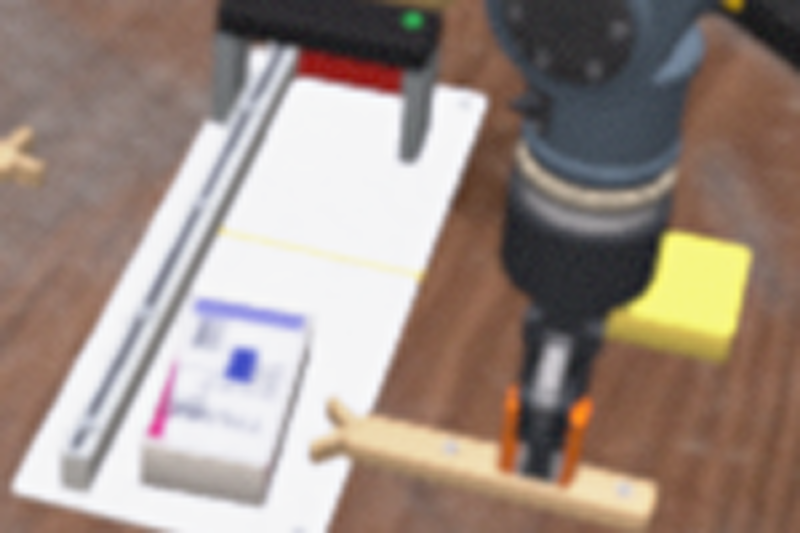

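The prongs face the middle of the carton's long side. Now I push gently toward the fence.

Emit:
drive_tool(deltas=[0.5,0,0,0,0.9,0,0,0,1.2,0,0,0,1.5,0,0,0,1.8,0,0,0,2.1,0,0,0,2.4,0,0,0,2.7,0,0,0,2.9,0,0,0,2.9,0,0,0])

```text
t: 8.75
tcp_pos: [0.425, 0.0376, 0.0345]
tool_rot: [0.999, 0.047, 0.003, -0.002]
force: [-1.0, -0.2, -1.2]
finger_gap: 0.249
```

```bash
python3 st.py
```

```text
t 8.75 guide tcp -151.655976084418 256.40101091089855 z 34.5191857087296 stick yaw rel guide deg 0.03466455358596771 force guide [-1.1 -0.1 -1.2]
notch guide mm [-51.656  256.4615]
ux [1. 0.] uy [ 0. -1.]
```

Emit:
drive_tool(deltas=[0.1,0,0,0,0.2,0,0,0,0.3,0,0,0,0.3,0,0,0])

```text
t: 9.15
tcp_pos: [0.4255, 0.0381, 0.0343]
tool_rot: [0.999, 0.047, 0.0, -0.003]
force: [-4.7, -1.8, -0.4]
finger_gap: 0.251
```

Run:
```python
exec(open('st.py').read())
S=snap('side','side5')
f=S['frame'][160:260,250:400,::-1];cv2.imwrite('pics/g2.png',cv2.resize(f,(800,533),interpolation=2))
```

```text
t 9.15 guide tcp -151.17199922905476 256.92826033899524 z 34.32479617119091 stick yaw rel guide deg 0.01897008739997805 force guide [-4.9 -1.4 -0.4]
notch guide mm [-51.172  256.9614]
ux [1. 0.] uy [ 0. -1.]
```

View pics/g2.png

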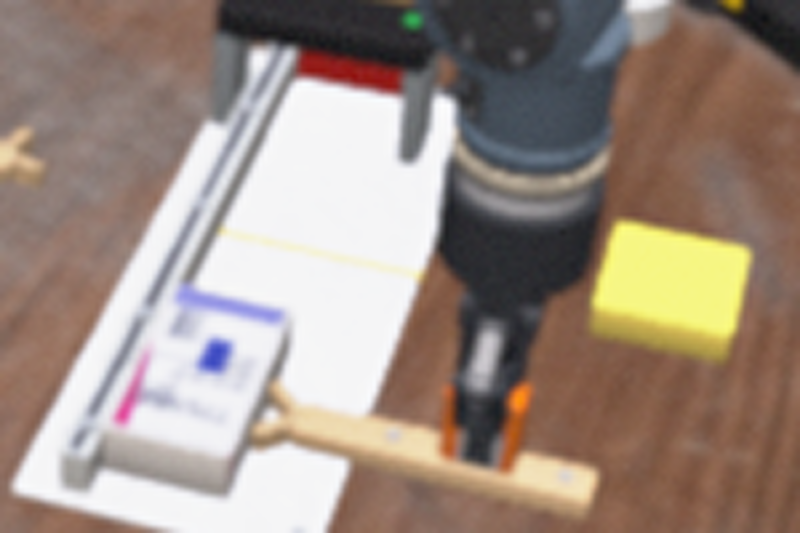

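Carton flush: the force jumped at the predicted stick position. I'll press slightly harder, then back off and measure.

Emit:
drive_tool(deltas=[0.2,0,0,0,0.4,0,0,0,0.4,0,0,0])

```text
t: 9.5
tcp_pos: [0.4257, 0.0391, 0.034]
tool_rot: [0.999, 0.047, -0.004, -0.004]
force: [-5.7, 0.2, -1.5]
finger_gap: 0.252
```

Emit:
drive_tool(deltas=[-0.3,0,0,0,-0.8,0,0,0,-1.4,0,0,0,-2.0,0,0,0,-2.4,0,0,0,-2.4,0,-2,0,-2.4,0,-4,0,-2.4,0,-4.5,0,-2.4,0,-4.5,0])

```text
t: 10.4
tcp_pos: [0.4028, 0.0364, 0.0797]
tool_rot: [0.999, 0.047, -0.003, -0.003]
force: [0.2, 0.1, -1.0]
finger_gap: 0.25
```

Run:
```python
exec(open('st.py').read())
S=snap('side','side6')
T=snap('top','top6')
f=S['frame'][160:260,250:400,::-1];cv2.imwrite('pics/g3.png',cv2.resize(f,(800,533),interpolation=2))
for n,s in (('t',T),('s',S)):
    P=pts(s);d=P[...,:2]-G[:2];x=c*d[...,0]+si*d[...,1];y=-si*d[...,0]+c*d[...,1];z=P[...,2]
    m=(x>-70)&(x<34)&(y>150)&(y<340)&(z>.03)&(z<.045)
    print(n,m.sum(),np.percentile(x[m],[1,50,99]),np.percentile(y[m],[1,50,99]))
```

```text
t 10.4 guide tcp -173.95908397701916 257.2851465544195 z 79.67576891844317 stick yaw rel guide deg 0.05514565163425819 force guide [ 0.2  0.1 -1. ]
notch guide mm [-73.9591 257.3814]
ux [1. 0.] uy [ 0. -1.]Traceback (most recent call last):
  File "<stdin>", line 8, in <module>
    return _quantile_unchecked(
        a, q, axis, out, overwrite_input, method, keepdims, weights)
    return _ureduce(a,
                    func=_quantile_ureduce_func,
    ...<5 lines>...
                    overwrite_input=overwrite_input,
                    method=method)
    r = func(a, **kwargs)
    result = _quantile(arr,
                       quantiles=q,
    ...<2 lines>...
                       out=out,
                       weights=wgt)
    slices_having_nans = np.isnan(arr[-1, ...])
                                  ~~~^^^^^^^^^
IndexError: index -1 is out of bounds for axis 0 with size 0
```

View pics/g3.png

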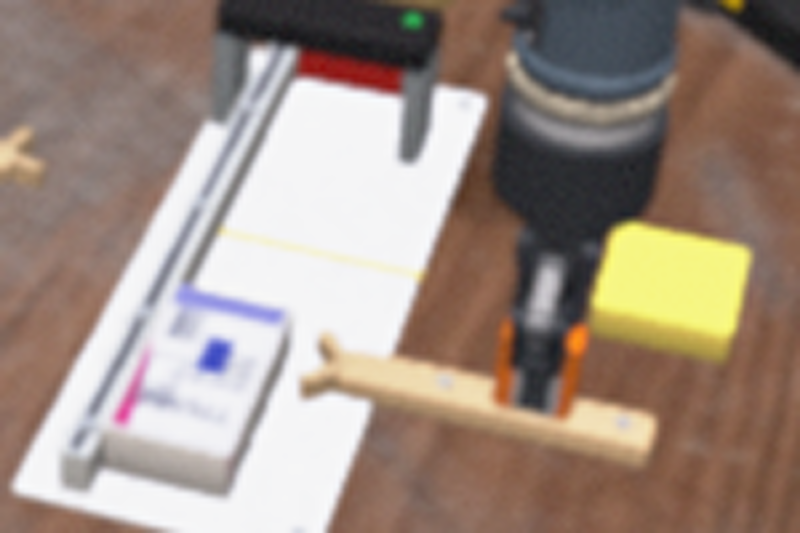

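Run:
```python
exec(open('st.py').read())
S=dict(np.load('last_side.npz'))
m=np.array([(34,-60,34),(-34,-60,34),(-34,60,34),(34,60,34),(-34,60,0)])/1e3
for u in ([(178,288),(290,308),(228,466),(104,442),(224,493)],):
    r0,r=fit([(S,m,unc(u,5.3333,(250,160)))],[.59,.05,.1],.006)
    d=r0[:2]-G[:2];print((c*d[0]+si*d[1])*1e3,(-si*d[0]+c*d[1])*1e3,r0[2]-G[2],r.ravel())
```

```text
t 10.5 guide tcp -174.69707298658855 257.47203993473585 z 78.79923193724777 stick yaw rel guide deg 0.05149972198894233 force guide [ 0.3 -0.4 -0.3]
notch guide mm [-74.6971 257.5619]
ux [1. 0.] uy [ 0. -1.]
0.3021467880228723 255.3909791400718 0.009851179925540424 [-1.0643 -0.2932  0.4291  0.8679  0.2859 -0.5779 -0.5766 -1.7468  0.6279
  3.1838]
```

Emit:
drive_tool(deltas=[0,-1,-1,0,0,-3,-2,0,0,-5.5,-2,5,0,-8,-2,13,1,-10.5,-2,21,2,-12.5,-2,29,3.2,-14,-2,37,4.5,-14.7,-2,43,5.2,-14.7,-2,45,5.2,-14.7,-2,45,5.2,-14.7,-2,45])

```text
t: 11.6
tcp_pos: [0.4391, 0.1879, 0.0993]
tool_rot: [0.941, -0.338, -0.006, -0.001]
force: [-0.1, -0.2, -0.6]
finger_gap: 0.249
```

```bash
python3 st.py
```

```text
t 11.6 guide tcp -123.70976176111006 404.73765683713697 z 99.26242169295732 stick yaw rel guide deg -44.88012888593994 force guide [-0.1 -0.2 -0.6]
notch guide mm [-52.8513 334.1751]
ux [ 0.71 -0.71] uy [-0.71 -0.71]
```

Emit:
drive_tool(deltas=[0,0,1,0,0,0,3,0,0,0,5,0,0,0,6.2,0,0,0,6.5,0,0,0,6.5,0,0,0,6.5,0])

```text
t: 12.3
tcp_pos: [0.4386, 0.1883, 0.0346]
tool_rot: [0.941, -0.338, -0.006, -0.002]
force: [0.1, -1.1, -1.1]
finger_gap: 0.253
```

Run:
```python
exec(open('st.py').read())
S=snap('side','side7')
f=S['frame'][180:290,230:395,::-1];cv2.imwrite('pics/g4.png',cv2.resize(f,(800,533),interpolation=2))
```

```text
t 12.3 guide tcp -124.07793934935556 405.207780837746 z 34.61931228304177 stick yaw rel guide deg -44.88282861374354 force guide [ 0.  -1.1 -1.1]
notch guide mm [-53.2228 334.6419]
ux [ 0.71 -0.71] uy [-0.71 -0.71]
```

View pics/g4.png

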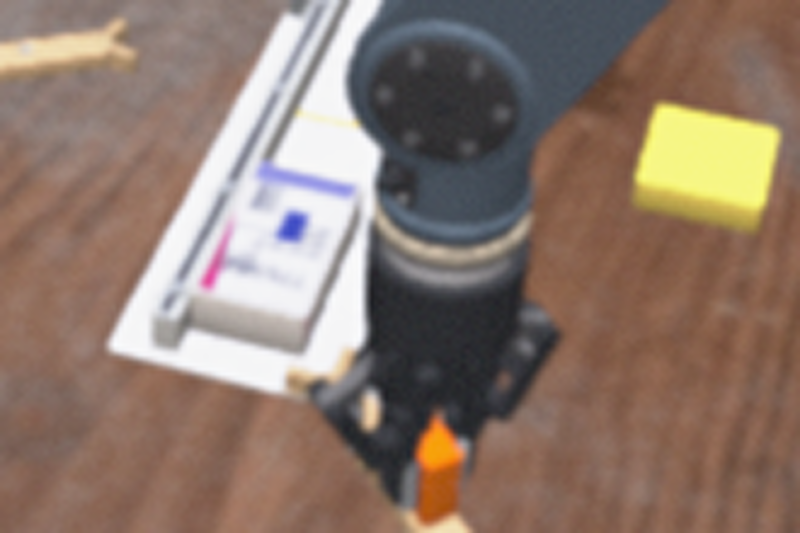

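Emit:
drive_tool(deltas=[0.5,0,0,0,1.0,0,0,0,1.5,0,0,0,2.0,0,0,0,2.4,0,0,0,2.6,0,0,0,2.7,0,0,0,2.7,0,0,0])

```text
t: 13.15
tcp_pos: [0.4596, 0.1711, 0.0345]
tool_rot: [0.941, -0.338, -0.006, -0.002]
force: [0.8, -0.2, -1.2]
finger_gap: 0.251
```

Run:
```python
exec(open('st.py').read())
S=snap('side','side8')
f=S['frame'][180:290,230:395,::-1];cv2.imwrite('pics/g5.png',cv2.resize(f,(800,533),interpolation=2))
```

```text
t 13.15 guide tcp -104.79381053943742 386.1106937997113 z 34.46982743965565 stick yaw rel guide deg -44.88787878672454 force guide [ 0.8 -0.2 -1.2]
notch guide mm [-33.9449 315.5385]
ux [ 0.71 -0.71] uy [-0.71 -0.71]
```

View pics/g5.png

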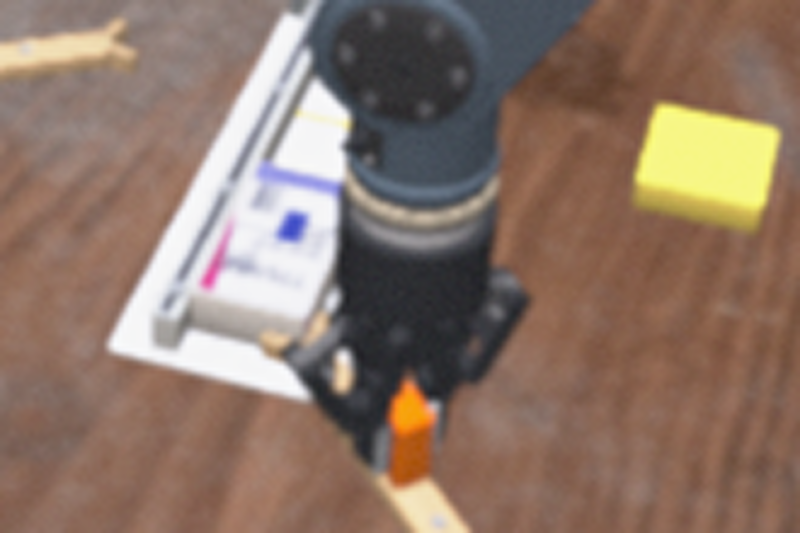

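Emit:
drive_tool(deltas=[0.21,-0.21,0,0,0.4,-0.04,0,0,0.75,0.3,0,0,1.1,0.66,0,0,1.45,1.0,0,0,1.8,1.38,0,0,2.15,1.73,0,0,2.5,2.08,0,0,2.85,2.43,0,0,3.2,2.78,0,0,3.2,2.78,0,0])

```text
t: 14.3
tcp_pos: [0.4644, 0.1293, 0.0339]
tool_rot: [0.941, -0.338, -0.008, -0.001]
force: [-3.7, 1.2, 0.8]
finger_gap: 0.254
```

Run:
```python
exec(open('st.py').read())
S=snap('side','side9')
f=S['frame'][150:260,230:395,::-1];cv2.imwrite('pics/g6.png',cv2.resize(f,(800,533),interpolation=2))
```

```text
t 14.3 guide tcp -103.93712167408074 344.04500026022043 z 33.93961910940316 stick yaw rel guide deg -44.89567633791304 force guide [-3.5  1.6  0.8]
notch guide mm [-33.0978 273.4632]
ux [ 0.71 -0.71] uy [-0.71 -0.71]
```

View pics/g6.png

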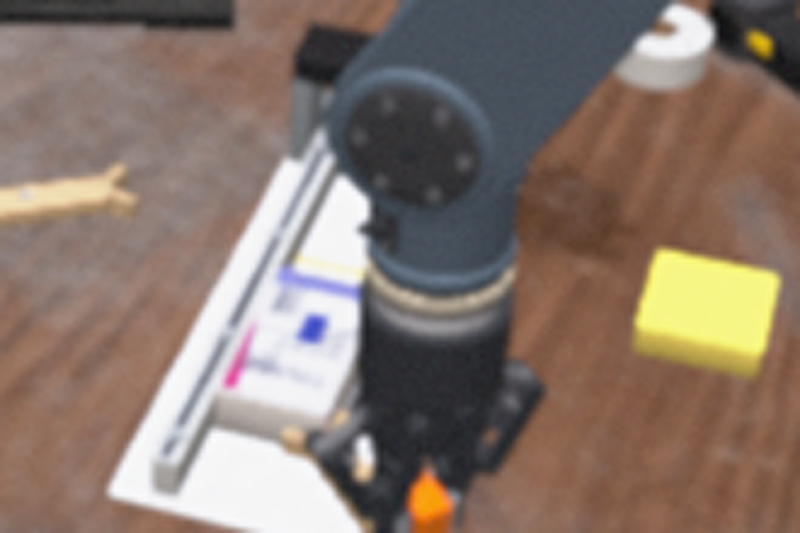

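Emit:
drive_tool(deltas=[0.35,-0.05,0,0,0.7,0.28,0,0,1.1,0.68,0,0,1.5,1.08,0,0,1.9,1.48,0,0,2.3,1.88,0,0,2.7,2.28,0,0,3.1,2.68,0,0,3.5,3.08,0,0,3.9,3.48,0,0,4.3,3.88,0,0,4.7,4.28,0,0])

```text
t: 15.55
tcp_pos: [0.4697, 0.0679, 0.0335]
tool_rot: [0.941, -0.338, -0.011, -0.001]
force: [-6.8, 7.1, 5.9]
finger_gap: 0.251
```

```bash
python3 st.py
```

```text
t 15.55 guide tcp -104.32738569631972 282.38484713201547 z 33.52874399307007 stick yaw rel guide deg -44.826362449642346 force guide [-6.1  7.7  5.9]
notch guide mm [-33.4027 211.8888]
ux [ 0.71 -0.7 ] uy [-0.7  -0.71]
```

Run:
```python
exec(open('st.py').read())
from scipy.spatial.transform import Rotation as Ro
print(Ro.from_quat(s['tool_rot']).as_matrix())
S=snap('side','side10')
f=S['frame'][140:250,240:405,::-1];cv2.imwrite('pics/g7.png',cv2.resize(f,(800,533),interpolation=2))
```

```text
t 15.55 guide tcp -104.32738569631972 282.38484713201547 z 33.52874399307007 stick yaw rel guide deg -44.826362449642346 force guide [-6.1  7.7  5.9]
notch guide mm [-33.4027 211.8888]
ux [ 0.71 -0.7 ] uy [-0.7  -0.71]
[[ 0.7716 -0.6358 -0.0201]
 [-0.6358 -0.7718  0.0084]
 [-0.0209  0.0063 -0.9998]]
```

View pics/g7.png

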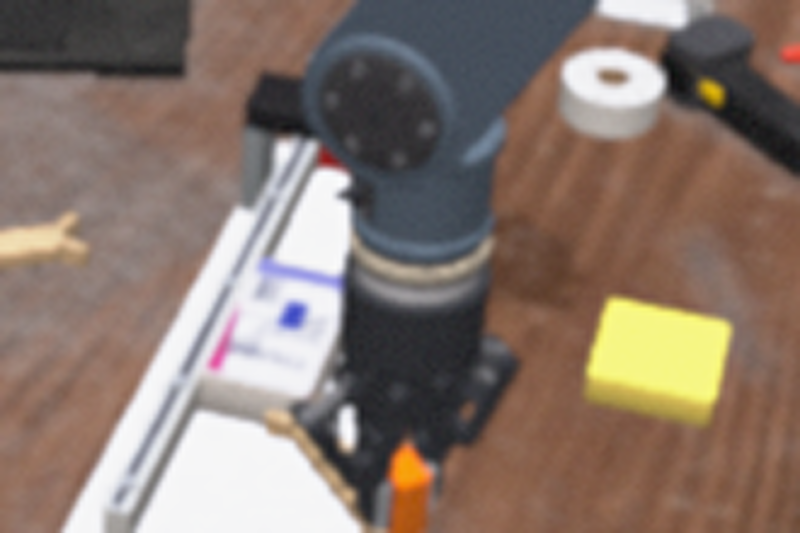

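Emit:
drive_tool(deltas=[-0.2,0,0,0,-0.4,0,0,0,-0.4,0,-0.2,0,-0.4,0,-0.4,0,-0.4,0,-0.4,0])

```text
t: 16.1
tcp_pos: [0.4681, 0.0694, 0.0378]
tool_rot: [0.941, -0.338, -0.01, -0.001]
force: [-0.7, 0.2, -0.4]
finger_gap: 0.252
```

```bash
cat >> st.py <<'E'
from scipy.spatial.transform import Rotation as Ro
M=Ro.from_quat(s['tool_rot']).as_matrix(); print('toolx z, tooly z',M[2,0],M[2,1],'gap',s['finger_gap'])
E
python3 - <<'E'
exec(open('st.py').read())
S=snap('side','side11')
f=S['frame'][140:250,240:405,::-1];cv2.imwrite('pics/g8.png',cv2.resize(f,(800,533),interpolation=2))
E
```

```text
t 16.1 guide tcp -105.80595619668472 284.06341480327467 z 37.843613797730825 stick yaw rel guide deg -44.86633099546283 force guide [-0.7  0.2 -0.4]
notch guide mm [-34.9305 213.5179]
ux [ 0.71 -0.71] uy [-0.71 -0.71]
toolx z, tooly z -0.018654310869446432 0.005303587028649661 gap 0.2522004138028495
```

View pics/g8.png

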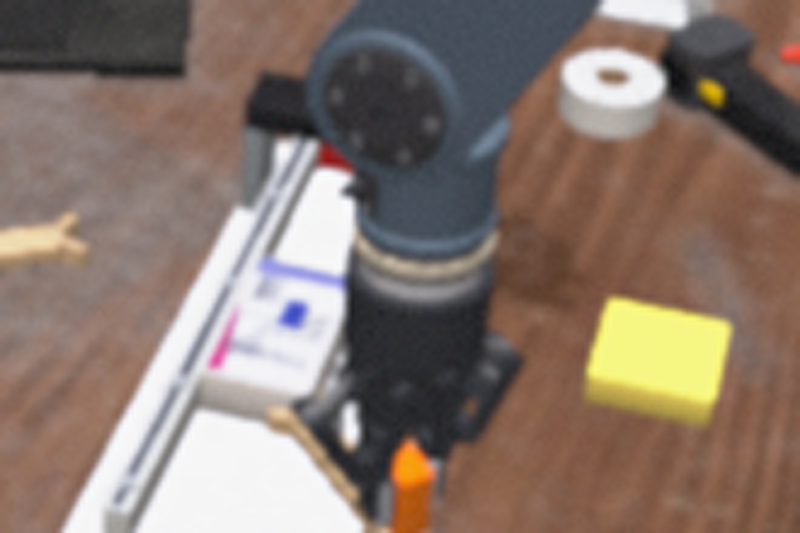

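Emit:
drive_tool(deltas=[0.2,-0.2,0,0,0.45,-0.05,0,0,0.8,0.3,-0.01,0,1.15,0.65,-0.02,0,1.5,1.0,-0.02,0,1.85,1.35,-0.03,0,2.2,1.7,-0.03,0,2.55,2.05,-0.04,0,2.9,2.4,-0.04,0,3.25,2.75,-0.05,0,3.25,2.75,-0.05,0])

```text
t: 17.25
tcp_pos: [0.4741, 0.0269, 0.0374]
tool_rot: [0.941, -0.339, -0.011, -0.0]
force: [-4.2, 1.1, -1.5]
finger_gap: 0.252
```

```bash
python3 st.py
```

```text
t 17.25 guide tcp -103.82623693444505 241.233292439043 z 37.443395207072676 stick yaw rel guide deg -44.94644554745667 force guide [-4.1  1.5 -1.5]
notch guide mm [-33.0495 170.5887]
ux [ 0.71 -0.71] uy [-0.71 -0.71]
toolx z, tooly z -0.021676203999217922 0.007235526583661203 gap 0.25229882014158084
```

Emit:
drive_tool(deltas=[0.25,-0.15,0,0,0.6,0.2,-0.02,0,0.95,0.55,-0.03,0,1.3,0.9,-0.03,0,1.65,1.25,-0.04,0,2.0,1.6,-0.05,0,2.35,1.95,-0.06,0,2.7,2.3,-0.07,0,3.05,2.65,-0.08,0,3.4,3.0,-0.08,0,3.75,3.35,-0.09,0,3.75,3.35,-0.09,0])

```text
t: 18.45
tcp_pos: [0.4786, -0.0222, 0.0375]
tool_rot: [0.941, -0.339, -0.015, -0.0]
force: [-5.5, 3.0, 1.4]
finger_gap: 0.248
```

Run:
```python
exec(open('st.py').read())
S=snap('side','side12')
f=S['frame'][130:240,250:415,::-1];cv2.imwrite('pics/g9.png',cv2.resize(f,(800,533),interpolation=2))
```

```text
t 18.45 guide tcp -103.87040580492551 191.90734551923782 z 37.498562101351745 stick yaw rel guide deg -44.98317979236585 force guide [-5.2  3.5  1.4]
notch guide mm [-33.139  121.2174]
ux [ 0.71 -0.71] uy [-0.71 -0.71]
toolx z, tooly z -0.027685248914580594 0.0097785794785865 gap 0.24751474464950163
```

View pics/g9.png

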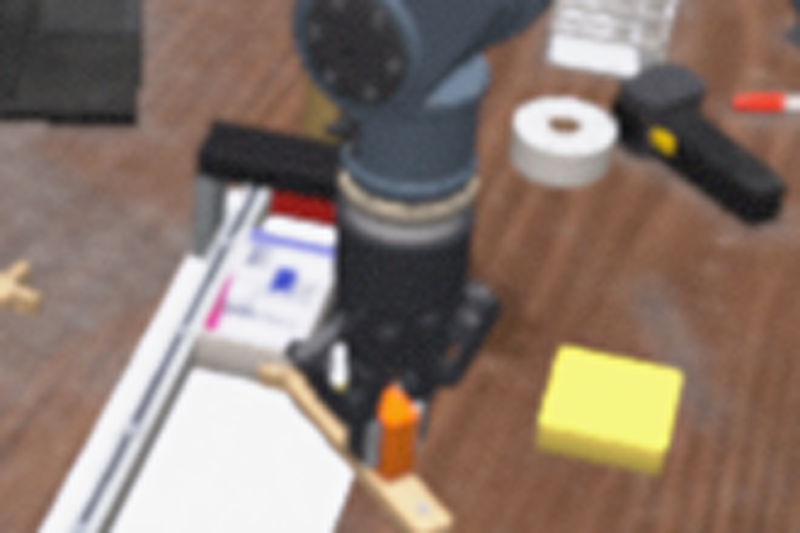

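Emit:
drive_tool(deltas=[0.25,-0.1,-0.01,0,0.6,0.25,-0.02,0,0.95,0.6,-0.03,0,1.3,0.95,-0.04,0,1.65,1.3,-0.05,0,2.0,1.65,-0.06,0,2.35,2.0,-0.06,0,2.7,2.35,-0.07,0,3.05,2.7,-0.08,0,3.4,3.05,-0.09,0,3.7,3.4,-0.1,0,3.7,3.4,-0.1,0])

```text
t: 19.7
tcp_pos: [0.4833, -0.0717, 0.0374]
tool_rot: [0.941, -0.339, -0.017, 0.0]
force: [-4.2, 1.4, -1.1]
finger_gap: 0.252
```

```bash
python3 st.py
```

```text
t 19.7 guide tcp -103.78108968334658 142.1930676998577 z 37.40943516165884 stick yaw rel guide deg -45.02238732423741 force guide [-4.1  1.8 -1.1]
notch guide mm [-33.098   71.4548]
ux [ 0.71 -0.71] uy [-0.71 -0.71]
toolx z, tooly z -0.032027745032944616 0.011574328496917915 gap 0.2520259285802257
```

Emit:
drive_tool(deltas=[0.25,-0.1,-0.01,0,0.45,0.1,-0.01,0,0.65,0.3,-0.02,0,0.85,0.5,-0.02,0,1.0,0.7,-0.02,0,1.15,0.9,-0.03,0,1.25,1.05,-0.03,0,1.25,1.05,-0.03,0])

```text
t: 20.5
tcp_pos: [0.482, -0.083, 0.0373]
tool_rot: [0.941, -0.337, -0.022, -0.002]
force: [-4.4, 17.8, 5.8]
finger_gap: 0.253
```

Run:
```python
exec(open('st.py').read())
S=snap('side','side13')
f=S['frame'][130:240,250:415,::-1];cv2.imwrite('pics/g10.png',cv2.resize(f,(800,533),interpolation=2))
```

```text
t 20.5 guide tcp -106.21330693380791 131.03694078337486 z 37.271490316875585 stick yaw rel guide deg -44.79487529460178 force guide [-2.7 18.1  5.8]
notch guide mm [-35.2499  60.5799]
ux [ 0.71 -0.7 ] uy [-0.7  -0.71]
toolx z, tooly z -0.04326430693882072 0.011991738297211164 gap 0.2532446836111007
```

View pics/g10.png

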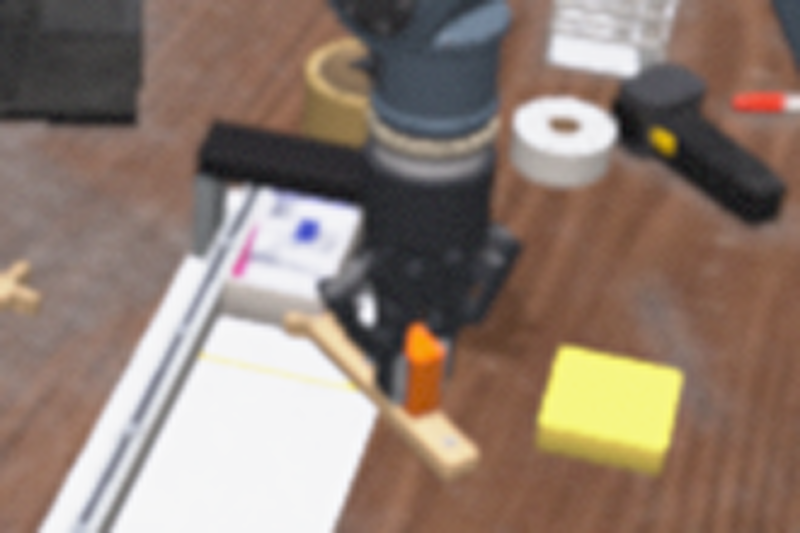

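Emit:
drive_tool(deltas=[0.2,-0.2,-0.05,0,0.3,-0.25,-0.1,0,0.4,-0.25,-0.15,0,0.45,-0.2,-0.15,0,0.45,-0.2,-0.15,0])

```text
t: 21.05
tcp_pos: [0.4831, -0.082, 0.0382]
tool_rot: [0.941, -0.337, -0.027, -0.002]
force: [-6.0, 8.4, 3.7]
finger_gap: 0.255
```

```bash
python3 st.py
```

```text
t 21.05 guide tcp -105.01719320141298 131.99187382450268 z 38.16108438351817 stick yaw rel guide deg -44.77722149102352 force guide [-5.2  8.9  3.7]
notch guide mm [-34.0321  61.5567]
ux [ 0.71 -0.7 ] uy [-0.7  -0.71]
toolx z, tooly z -0.052010090461761985 0.013707496815259337 gap 0.254810324649633
```

Emit:
drive_tool(deltas=[-0.2,0,0,0,-0.6,0,0,0,-1.2,0,0,0,-2.0,0,0,0,-3.0,0,-1,0,-3.0,0,-3,0,-3,0,-5,0,-3,-3,-7,0,-3,-6,-9,0,-3,-10,-10,0,-3,-12,-10,0,-3,-12,-10,0])

```text
t: 22.25
tcp_pos: [0.5427, 0.0296, 0.1393]
tool_rot: [0.942, -0.336, -0.025, -0.003]
force: [0.6, 0.2, -0.7]
finger_gap: 0.249
```

Run:
```python
exec(open('st.py').read())
S=snap('side','side14');T=snap('top','top14')
f=S['frame'][130:240,250:415,::-1];cv2.imwrite('pics/g11.png',cv2.resize(f,(800,533),interpolation=2))
f=T['frame'][130:240,225:390,::-1];cv2.imwrite('pics/g12.png',cv2.resize(f,(800,533),interpolation=2))
```

```text
t 22.25 guide tcp -35.28517641601372 237.54442344786457 z 139.30335365671976 stick yaw rel guide deg -44.584057390252745 force guide [ 0.7  0.2 -0.7]
notch guide mm [ 35.937  167.3489]
ux [ 0.71 -0.7 ] uy [-0.7  -0.71]
toolx z, tooly z -0.04860380846406718 0.011222515747016585 gap 0.24919554745000413
```

View pics/g11.png

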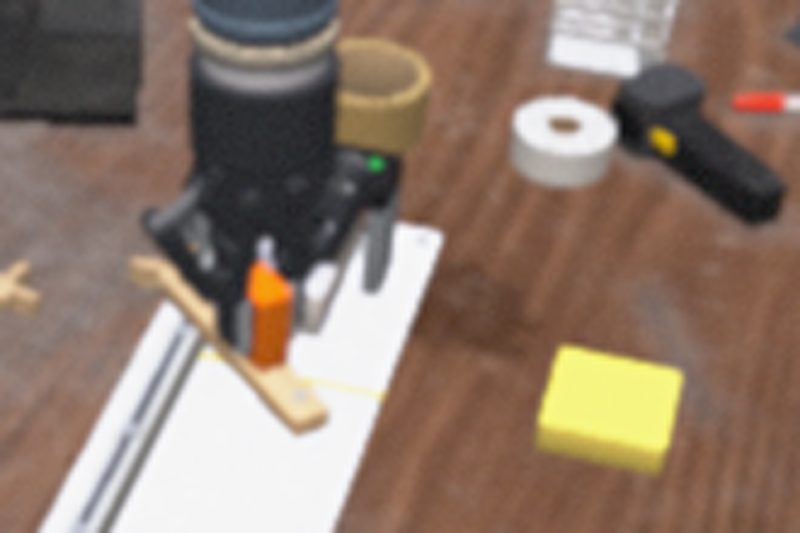

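View pics/g12.png

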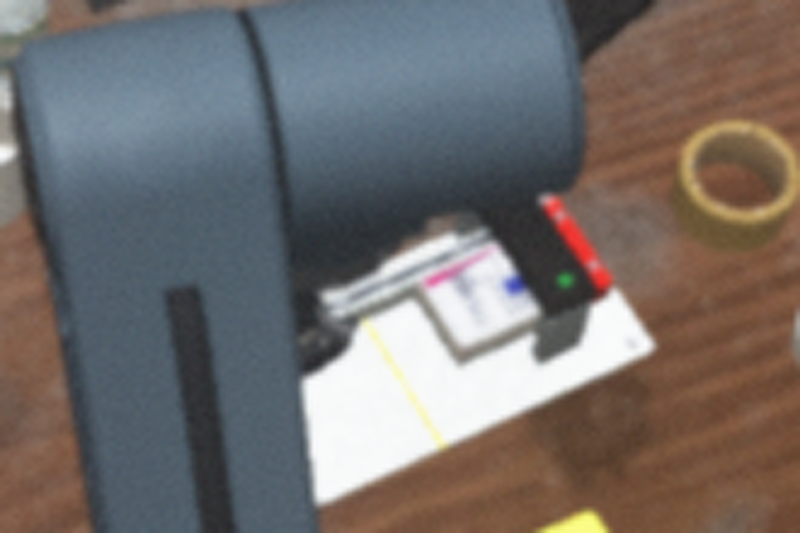

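Emit:
drive_tool(deltas=[-1,-1.2,0,0,-3,-3.6,0,0,-5,-6.2,0,0,-7,-8.6,0,0,-9,-11,0,0,-10.5,-13,0,0,-11.4,-14,0,0,-11.4,-14,0,0])

```text
t: 23.15
tcp_pos: [0.5396, 0.2096, 0.142]
tool_rot: [0.942, -0.336, -0.028, -0.002]
force: [-0.1, -0.5, -0.3]
finger_gap: 0.249
```

Run:
```python
exec(open('st.py').read())
S=snap('side','side15');T=snap('top','top15')
f=S['frame'][140:220,260:380,::-1];cv2.imwrite('pics/g13.png',cv2.resize(f,(780,520),interpolation=2))
f=T['frame'][150:230,280:400,::-1];cv2.imwrite('pics/g14.png',cv2.resize(f,(780,520),interpolation=2))
```

```text
t 23.15 guide tcp -21.609067128463394 417.0159966156962 z 141.95600709737698 stick yaw rel guide deg -44.58371672461823 force guide [-0.1 -0.5 -0.3]
notch guide mm [ 49.6135 346.8209]
ux [ 0.71 -0.7 ] uy [-0.7  -0.71]
toolx z, tooly z -0.053271314537422655 0.01525549787654918 gap 0.24857023922173938
```

View pics/g13.png

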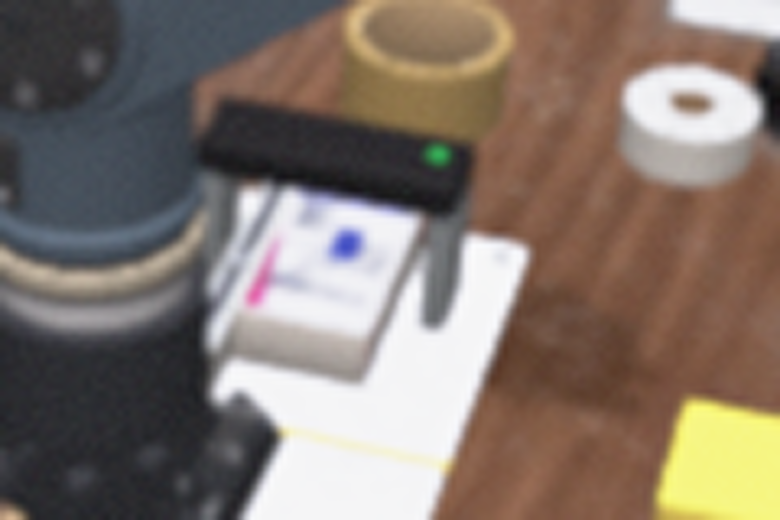

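View pics/g14.png

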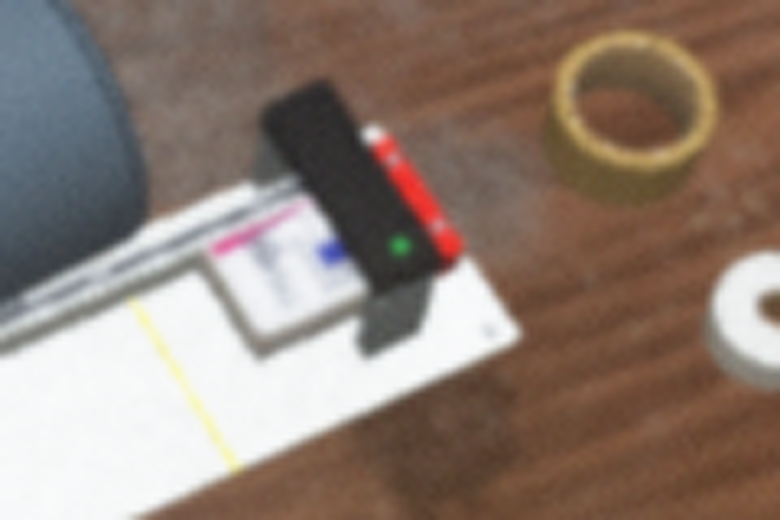

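Run:
```python
exec(open('st.py').read())
out=[]
for n,o in (('side',(260,140)),('top',(280,150))):
    s=dict(np.load('last_%s.npz'%n)); f=cv2.resize(s['frame'][o[1]:o[1]+80,o[0]:o[0]+120,::-1],(780,520),interpolation=2).copy()
    def tp(m):
        m=np.array(m)/1e3; X=np.c_[m[:,0]*c-m[:,1]*si+G[0],m[:,0]*si+m[:,1]*c+G[1],m[:,2]]
        return np.round((proj(s,X)-o+.5)*6.5-.5).astype(int)
    for L,col in (([(34,60,40),(-34,60,40),(-34,-60,40)],(0,200,0)),([(34,60,6),(-34,60,6),(-34,-60,6)],(0,200,0)),([(-85,-85,6),(-85,335,6)],(255,0,255)),([(34,102,6),(-85,102,6)],(255,0,255)),([(34,330,36),(34,-60,36)],(255,0,0)),([(-61,7,72),(-61,7,6)],(255,0,255))):
        cv2.polylines(f,[tp(L)],False,col,1)
    out.append(f[100:420,150:550])
cv2.imwrite('pics/h1.png',np.hstack(out))
```

```text
t 23.25 guide tcp -21.330103383372073 415.0987935025337 z 141.9204240616916 stick yaw rel guide deg -44.69795083776051 force guide [ 0.3 -0.1 -1.2]
notch guide mm [ 49.7524 344.7619]
ux [ 0.71 -0.7 ] uy [-0.7  -0.71]
toolx z, tooly z -0.052866874706428334 0.01583038591619244 gap 0.2527217473465817
```

View pics/h1.png

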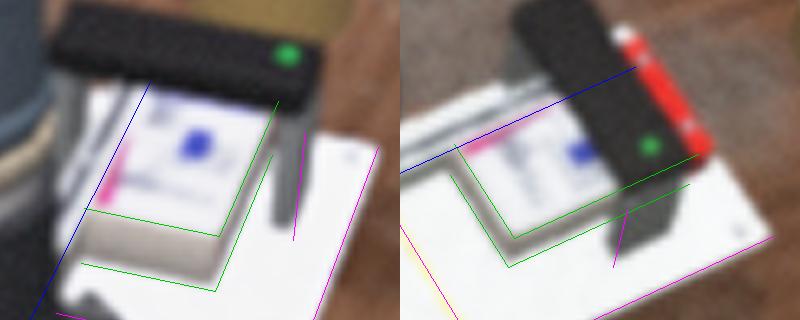

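```bash
cat > rect.py <<'E'
exec(open('st.py').read())
def rect(s,z,x0,x1,y0,y1,k):
    # image cols: guide y from y1(left) to y0(right)?? cols = x, rows = y ; k px/mm
    q=np.array([(x0,y0,z),(x1,y0,z),(x1,y1,z),(x0,y1,z)],float)/1e3
    X=np.c_[q[:,0]*c-q[:,1]*si+G[0],q[:,0]*si+q[:,1]*c+G[1],q[:,2]]
    W,H=int((x1-x0)*k),int((y1-y0)*k)
    dst=np.float32([(0,0),(W,0),(W,H),(0,H)])
    M=cv2.getPerspectiveTransform(dst,proj(s,X).astype(np.float32))
    return cv2.warpPerspective(s['frame'][:,:,::-1],M,(W,H),flags=cv2.INTER_CUBIC|cv2.WARP_INVERSE_MAP)
def grid(im,x0,y0,k,xs,ys):
    im=im.copy()
    for x in xs: cv2.line(im,(int((x-x0)*k),0),(int((x-x0)*k),im.shape[0]),(0,0,255),1)
    for y in ys: cv2.line(im,(0,int((y-y0)*k)),(im.shape[1],int((y-y0)*k)),(0,0,255),1)
    return im
E
python3 - <<'E'
exec(open('rect.py').read())
o=[]
for n in ('side','top'):
    s_=dict(np.load('last_%s.npz'%n))
    o.append(grid(rect(s_,40,-70,60,0,110,3),-70,0,3,[-34,34],[60]))
    o.append(grid(rect(s_,6,-95,60,20,110,2.5),-95,20,2.5,[-85,-34],[60,102]))
W=390
cv2.imwrite('pics/r1.png',np.vstack([np.hstack([o[0],o[2]]),np.hstack([cv2.resize(o[1],(390,226)),cv2.resize(o[3],(390,226))])]))
E
```

```text
t 23.25 guide tcp -21.330103383372073 415.0987935025337 z 141.9204240616916 stick yaw rel guide deg -44.69795083776051 force guide [ 0.3 -0.1 -1.2]
notch guide mm [ 49.7524 344.7619]
ux [ 0.71 -0.7 ] uy [-0.7  -0.71]
toolx z, tooly z -0.052866874706428334 0.01583038591619244 gap 0.2527217473465817
```

View pics/r1.png

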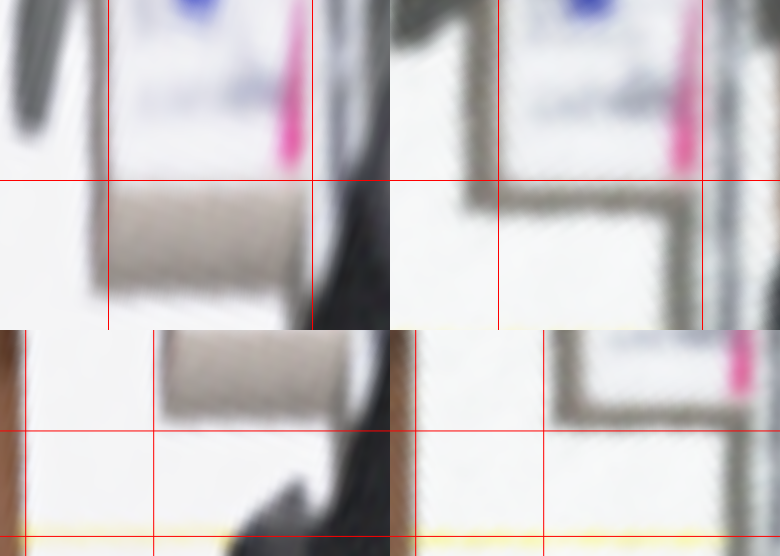

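```bash
python3 - <<'E' 2>&1 | tail -8
exec(open('rect.py').read())
S=dict(np.load('last_side.npz'));T=dict(np.load('last_top.npz'))
def edge(s,yc,lab):
    s=dict(s); k=4
    im=rect(s,40,-60,10,yc-10,yc+80,k).astype(float).mean(2)
    r=[]
    for y in range(20,58,4):   # relative to carton center
        row=im[int((y+10)*k)-6:int((y+10)*k)+6].mean(0); g=np.diff(cv2.GaussianBlur(row[None],(0,0),3)[0])
        lo,hi=int(16*k),int(36*k); seg=np.clip(g[lo:hi],0,None); i=seg.argmax(); w=slice(max(i-8,0),i+9); r.append((np.arange(len(seg))[w]@seg[w]/seg[w].sum()+lo+.5)/k-60)
    p=np.polyfit(np.arange(20,58,4),r,1); print(lab,'x edge',np.round(r,1),'slope',p[0])
    col=[]
    for x in range(-25,10,5):
        v=im[:,int((x+60)*k)-6:int((x+60)*k)+6].mean(1); g=-np.diff(cv2.GaussianBlur(v[None],(0,0),3)[0]); lo,hi=int(60*k),int(80*k); seg=np.clip(g[lo:hi],0,None); i=seg.argmax(); w=slice(max(i-8,0),i+9); col.append((np.arange(len(seg))[w]@seg[w]/seg[w].sum()+lo+.5)/k-10)
    print('   rear edge y',np.round(col,1))
edge(S,0,'side home'); edge(T,0,'top home')
S6=dict(S); S6['frame']=cv2.imread('pics/side6.png')[:,:,::-1]; edge(S6,255,'side step1')
E
```

```text
ux [ 0.71 -0.7 ] uy [-0.7  -0.71]
toolx z, tooly z -0.052866874706428334 0.01583038591619244 gap 0.2527217473465817
side home x edge [-33.6 -34.1 -34.5 -34.5 -34.2 -34.6 -34.5 -33.9 -34.1 -33.6] slope 0.004782866773943497
   rear edge y [62.4 63.6 64.3 61.9 63.4 64.1 61.7]
top home x edge [-33.4 -35.1 -34.1 -35.6 -34.4 -33.5 -34.4 -33.1 -34.6 -33.1] slope 0.024172648711563972
   rear edge y [62.6 61.7 62.4 62.8 61.7 62.3 61.4]
side step1 x edge [-34.2 -33.9 -34.  -33.7 -33.9 -34.  -34.1 -34.3 -33.7 -33.8] slope 0.004249878390718826
   rear edge y [58.2 58.5 57.7 58.3 57.2 58.1 59.2]
```

```bash
python3 - <<'E' 2>&1 | tail -8
exec(open('rect.py').read())
S=dict(np.load('last_side.npz'));T=dict(np.load('last_top.npz'))
S['frame']=cv2.imread('pics/side0.png')[:,:,::-1];T['frame']=cv2.imread('pics/top0.png')[:,:,::-1]
o=[]
for s_ in (S,T):
    o.append(grid(rect(s_,36,10,75,290,350,4),10,290,4,[34,52],[330]))
    o.append(grid(rect(s_,6,-95,85,320,350,4)[:, :520],-95,320,4,[-85],[335]))
S['frame']=cv2.imread('pics/side4.png')[:,:,::-1];T['frame']=cv2.imread('pics/top15.png')[:,:,::-1]
e=[]
for s_ in (S,T): e.append(cv2.resize(grid(rect(s_,6,-95,-55,-100,-70,6),-95,-100,6,[-85],[-85]),(260,195)))
for s_ in (S,T): e.append(cv2.resize(grid(rect(s_,98,-75,80,-50,20,3),-75,-50,3,[-61,72],[-37,7]),(260,117)))
cv2.imwrite('pics/r2.png',np.vstack([np.hstack([o[0],o[2],e[0]]) if False else np.hstack([o[0],o[2]]),np.hstack([o[1]])]))
cv2.imwrite('pics/r3.png',np.vstack([np.hstack(e[:2]),np.hstack(e[2:])]))
E
```

```text
t 23.25 guide tcp -21.330103383372073 415.0987935025337 z 141.9204240616916 stick yaw rel guide deg -44.69795083776051 force guide [ 0.3 -0.1 -1.2]
notch guide mm [ 49.7524 344.7619]
ux [ 0.71 -0.7 ] uy [-0.7  -0.71]
toolx z, tooly z -0.052866874706428334 0.01583038591619244 gap 0.2527217473465817
```

View pics/r2.png

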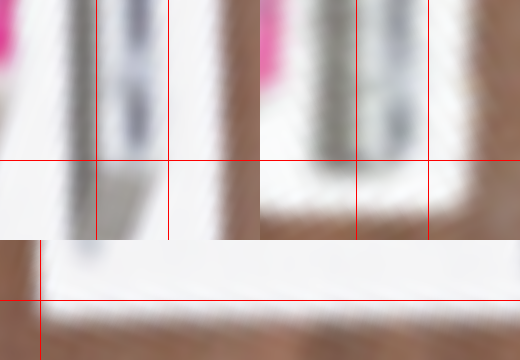

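View pics/r3.png

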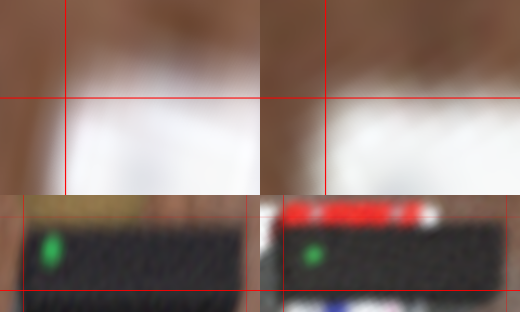

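Emit:
drive_tool(deltas=[-1,-1.2,0,-4,-3,-3.6,0,-12,-5,-6.2,0,-20,-7,-8.6,0,-28,-9,-11,0,-35,-10.8,-13.2,0,-40,-12.0,-14.6,0,-43,-12.2,-14.8,0,-43,-12.2,-14.8,0,-43])

```text
t: 24.15
tcp_pos: [0.5396, 0.3984, 0.1457]
tool_rot: [0.999, 0.031, -0.026, -0.011]
force: [-1.1, 0.1, 0.1]
finger_gap: 0.252
```

Run:
```python
exec(open('st.py').read())
print(s['tcp_pos'],np.degrees(psi),s['q'])
S=snap('side','side16');T=snap('top','top16')
f=S['frame'][270:380,165:330,::-1];cv2.imwrite('pics/k1.png',cv2.resize(f,(800,533),interpolation=2))
```

```text
t 24.15 guide tcp -4.008662305302758 604.9680517198246 z 145.6640108546492 stick yaw rel guide deg -1.7772521427590444 force guide [-1.1  0.2  0.1]
notch guide mm [ 95.9432 601.8667]
ux [ 1.   -0.03] uy [-0.03 -1.  ]
toolx z, tooly z -0.050343150242314914 -0.023181826865940947 gap 0.25212985770214114
[0.5396 0.3984 0.1457] 3.5627145078602283 [0.4515 0.6962 1.3592 0.045  1.1244 1.9399]
```

View pics/k1.png

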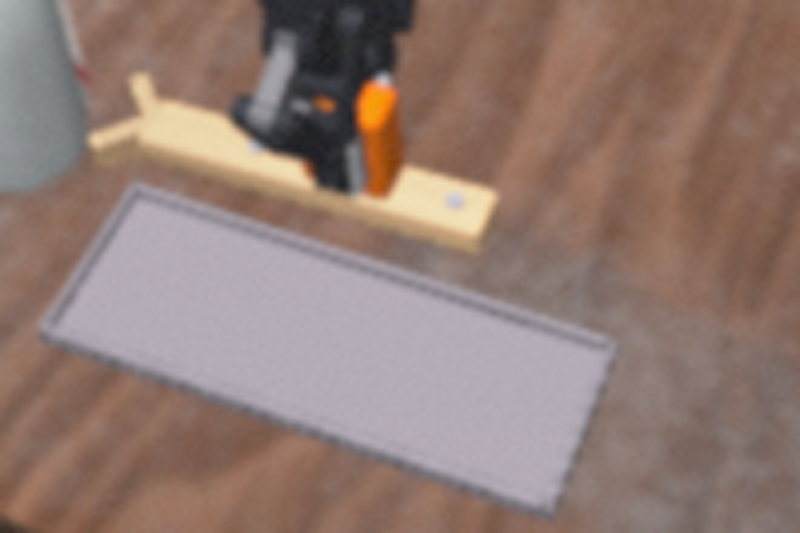

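Emit:
drive_tool(deltas=[0,0,1,0,0.1,0,3,0,0.2,0,5,0,0.3,0,7,0,0.4,0,8.5,0,0.5,0,9.8,0,0.5,0,10,0,0.5,0,10,0])

```text
t: 25.05
tcp_pos: [0.5395, 0.3998, 0.0453]
tool_rot: [0.999, 0.031, -0.026, -0.011]
force: [0.6, -0.3, -0.7]
finger_gap: 0.248
```

Run:
```python
exec(open('st.py').read())
print(s['tcp_pos'],np.degrees(psi))
S=snap('side','side17')
f=S['frame'][270:380,165:330,::-1];cv2.imwrite('pics/k2.png',cv2.resize(f,(800,533),interpolation=2))
```

```text
t 25.05 guide tcp -3.9355313107642744 606.4030345925489 z 45.32248972994136 stick yaw rel guide deg -1.8397533002565092 force guide [ 0.6 -0.4 -0.7]
notch guide mm [ 96.0129 603.1926]
ux [ 1.   -0.03] uy [-0.03 -1.  ]
toolx z, tooly z -0.05101628208125193 -0.02296308655137346 gap 0.24842506161755296
[0.5395 0.3998 0.0453] 3.5002133503627637
```

View pics/k2.png

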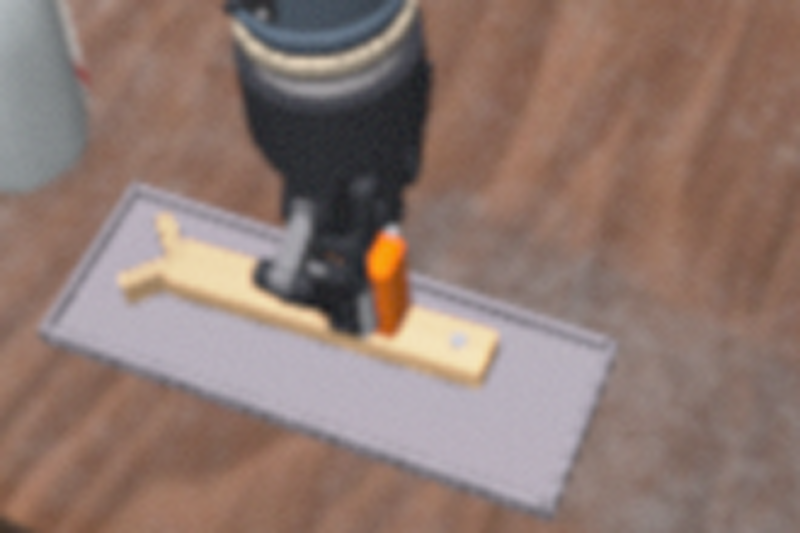

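Emit:
drive_tool(deltas=[0,0,0.3,0,0,0,0.6,0,0,0,0.9,0,0,0,1.2,0,0,0,1.2,0])

```text
t: 25.6
tcp_pos: [0.5394, 0.4005, 0.0341]
tool_rot: [0.999, 0.031, -0.025, -0.011]
force: [-1.1, -0.3, 1.0]
finger_gap: 0.251
```

Emit:
drive_tool(deltas=[0,0,0.2,0,0,0,0.4,0,0,0,0.5,0,0,0,0.5,0])

```text
t: 26.0
tcp_pos: [0.539, 0.401, 0.0297]
tool_rot: [0.999, 0.031, -0.025, -0.011]
force: [-3.3, 0.7, 4.9]
finger_gap: 0.251
```

Emit:
drive_tool(deltas=[0,0,0,0,0,0,0,0,0,0,0,0,0,0,0,0,0,0,0,0], hand=5.5)

```text
t: 26.5
tcp_pos: [0.539, 0.4009, 0.0295]
tool_rot: [0.999, 0.031, -0.025, -0.011]
force: [-0.0, 0.7, 0.4]
finger_gap: 0.64
```

Run:
```python
exec(open('st.py').read())
S=snap('side','side18')
f=S['frame'][270:380,165:330,::-1];cv2.imwrite('pics/k3.png',cv2.resize(f,(800,533),interpolation=2))
```

```text
t 26.5 guide tcp -4.369231623373805 607.5124545200526 z 29.474112264801196 stick yaw rel guide deg -1.80712357796998 force guide [0.  0.7 0.4]
notch guide mm [ 95.581 604.359]
ux [ 1.   -0.03] uy [-0.03 -1.  ]
toolx z, tooly z -0.04930154864968444 -0.02389764007027136 gap 0.6395928014672133
```

View pics/k3.png

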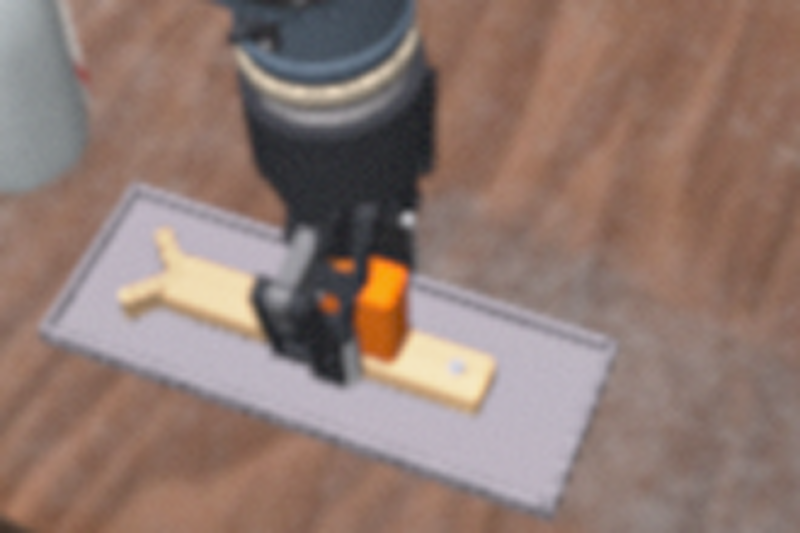

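The stick is released and flat in the tray. Now I lift away.

Emit:
drive_tool(deltas=[0,0,-0.5,0,0,0,-1.5,0,0,0,-3,0,0,0,-5,0,0,0,-7.5,0,0,0,-10,0,0,0,-12.5,0,0,0,-14,0,0,0,-14,0])

```text
t: 27.45
tcp_pos: [0.548, 0.3988, 0.1732]
tool_rot: [0.999, 0.031, -0.022, -0.013]
force: [0.5, -0.4, 0.3]
finger_gap: 0.647
```

Emit:
drive_tool(deltas=[-2,-2,0,0,-5,-3,0,0,-8,-4,0,0,-11,-5,0,0,-14,-6,0,0,-16,-6,0,0,-16,-6,0,0,-16,-6,0,0])

```text
t: 28.25
tcp_pos: [0.3848, 0.4487, 0.1811]
tool_rot: [0.999, 0.031, -0.022, -0.012]
force: [0.1, 0.2, 0.5]
finger_gap: 0.641
```

Run:
```python
exec(open('rect.py').read())
S=snap('side','side19');T=snap('top','top19')
k=grid(rect(S,40,-70,60,-10,110,3),-70,-10,3,[-34,34],[60])
k2=grid(rect(T,40,-70,60,-10,110,3),-70,-10,3,[-34,34],[60])
cv2.imwrite('pics/m1.png',np.hstack([k,k2]))
```

```text
t 28.25 guide tcp -153.4356851182637 669.4580972424343 z 181.07296199146788 stick yaw rel guide deg -1.764407077542615 force guide [0.2 0.2 0.5]
notch guide mm [-53.4831 666.3791]
ux [ 1.   -0.03] uy [-0.03 -1.  ]
toolx z, tooly z -0.04270352589983377 -0.026040668253512037 gap 0.6408909017715348
```

View pics/side19.png

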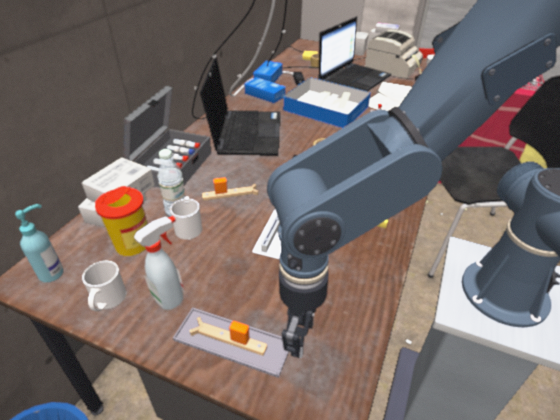

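View pics/top19.png

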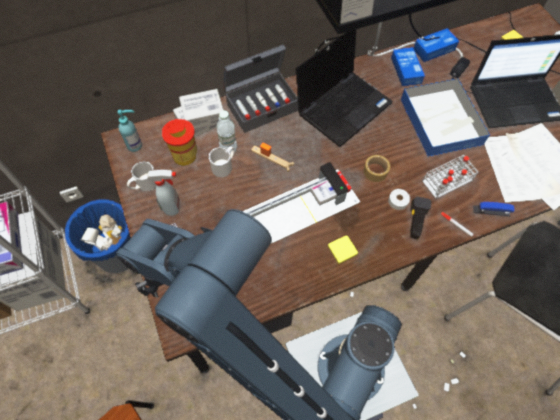

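View pics/m1.png

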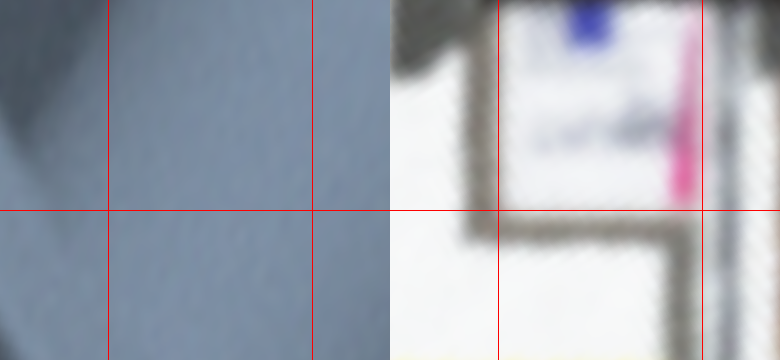

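Side view: the stick lies in the tray at (233,337), clear of the gripper. Top view: the carton is under the arch at (325,190), parallel to the fence, and the note, label roll and tape have not moved. Handing in.

```bash
python3 -c "
from station import manip
print(manip.sign_off()); s=manip.sense(); print(s['t'],s['force'])"
```

```text
the job is handed in; nothing more can be done
None
the job is handed in; nothing more can be done
```

The job is handed in at about 28 s of the 64 s allowed. `sign_off` reports no verdict, so what follows is what my own checks showed.

**What I did**
- I took the tray stick, 0.66 m from the base; the look-alike is at 0.84 m.
- I pushed the carton's long side with both prongs until it sat flush against the fence. It measured guide x about 0, y about 255 mm, angle 0.01 rad, well short of the yellow line.
- I seated the notch on the rear corner and fed the carton along the fence, with about 4 to 6 N into it, until the end stop pushed back with 18 N. I then pressed it toward the fence once more.
- I laid the stick back in the tray and moved the arm clear.

**Last checks**
- **Fence side:** the carton's near edge measured guide x about -34.2 mm against a nominal -34, and parallel to the fence in the side view.
- **End stop:** the carton's rear edge read 1.5 to 3 mm beyond nominal in the images. In the top view the fence end and arch beam were off the same way by 2 to 4 mm, so I took this as calibration error. The 18 N reaction also says the carton reached the stop, but I could not see the stop face itself.
- **Stick:** flat inside the tray, handle up, and clear of the gripper.
- **Bystanders:** the label roll, tape and note block looked unmoved in the top view. I did not measure them.

**What went wrong on the way**
- The tool tilted nose-down by up to 0.05 rad under load. Partway through the feed an upward force of about 6 N suggested the stick was touching the board, so I backed off, raised it 4 mm and carried on.

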